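# Lock down the shaker platform and stopper its flasks

### The job

Get the shaker ready to run. Throw its black lock lever over away from the robot, tighten the spindle's castle nut clockwise until its white corner mark has passed the black line on the platform, then go on just to the first place where a slot lines up with the cotter hole in the stud, let go, and pull the lock lever back again; also put every knobbed stopper standing ready on the bench fully home in a flask of its own, leaving the other bench things where they are.

Things in the scene. Friction and masses are not known exactly. Their poses are not given: they have to be found in the camera images.
- shaker: Low white orbital shaker, fixed, place and yaw vary. Origin: centre of its underside. Aluminium platform 260 x 270 mm, top 70 mm above the bench, with a 100 mm tall conical glass flask clamped near each corner (82 mm along x, 92 mm along y from the middle) and the spindle with the castle nut upright in the middle, over the origin. Lock lever on a 75 mm wide apron at its -y side.
- rim_0 (a point): Centre of the mouth of a flask, at rim level, 170 mm above the bench. Neck: bore 40 mm, outside 46 mm, 30 mm deep; below it the flask widens to 74 mm at its foot. Fixed to the shaker.
- rim_1 (a point): Centre of the mouth of a flask, at rim level, 170 mm above the bench. Neck: bore 40 mm, outside 46 mm, 30 mm deep; below it the flask widens to 74 mm at its foot. Fixed to the shaker.
- rim_2 (a point): Centre of the mouth of a flask, at rim level, 170 mm above the bench. Neck: bore 40 mm, outside 46 mm, 30 mm deep; below it the flask widens to 74 mm at its foot. Fixed to the shaker.
- rim_3 (a point): Centre of the mouth of a flask, at rim level, 170 mm above the bench. Neck: bore 40 mm, outside 46 mm, 30 mm deep; below it the flask widens to 74 mm at its foot. Fixed to the shaker.
- stopper_0: Beige silicone stopper, about 60 g, heavy-footed (may be absent): tapered plug 33 mm across at the foot and 36 mm at 14 mm up, then a flange 45 mm across, 4 mm thick, then a round knob 30 mm across, 18 mm tall; 36 mm in all. Origin: centre of the foot; z points to the knob. Starts upright on the bench. Home, the flange rests on the flask rim, origin 14 mm below the rim. All alike; any fits any flask.
- stopper_1: Beige silicone stopper, about 60 g, heavy-footed (may be absent): tapered plug 33 mm across at the foot and 36 mm at 14 mm up, then a flange 45 mm across, 4 mm thick, then a round knob 30 mm across, 18 mm tall; 36 mm in all. Origin: centre of the foot; z points to the knob. Starts upright on the bench. Home, the flange rests on the flask rim, origin 14 mm below the rim. All alike; any fits any flask.
- stopper_2: Beige silicone stopper, about 60 g, heavy-footed (may be absent): tapered plug 33 mm across at the foot and 36 mm at 14 mm up, then a flange 45 mm across, 4 mm thick, then a round knob 30 mm across, 18 mm tall; 36 mm in all. Origin: centre of the foot; z points to the knob. Starts upright on the bench. Home, the flange rests on the flask rim, origin 14 mm below the rim. All alike; any fits any flask.
- stopper_3: Beige silicone stopper, about 60 g, heavy-footed (may be absent): tapered plug 33 mm across at the foot and 36 mm at 14 mm up, then a flange 45 mm across, 4 mm thick, then a round knob 30 mm across, 18 mm tall; 36 mm in all. Origin: centre of the foot; z points to the knob. Starts upright on the bench. Home, the flange rests on the flask rim, origin 14 mm below the rim. All alike; any fits any flask.
- nut (a joint): Castle nut, rad, grows clockwise seen from above; at 0 slot_0 points along the shaker's +x. Hexagon 41 mm across flats, 78 to 98 mm above the bench, on a 64 mm washer; 10 mm slotted crown above. A white stripe on one corner meets the black line on the platform's robot side at 1.57; beyond that it is tight. Turns stiffly (0.3 to 0.6 Nm, rising), stays where left. Starts at 0 to 0.5.
- stud (a joint): Direction of the cotter hole in the threaded stud, rad, clockwise from the shaker's x axis; differs from start to start, does not turn in use. A black line scored across the stud's top runs along the hole. Slots line up when nut minus stud is a multiple of 1.047 rad; the first time past the mark is nut = stud + 1.047. Stud 19 mm thick, top 122 mm above the bench.
- slot_0 (a point): A slot in the nut's crown, 16 mm from the axis, 104 mm above the bench; turns with the nut. There are 6 slots, 6 mm wide, 60 degrees apart, one over the middle of each flat of the hexagon.
- slot_1 (a point): The next slot, 60 degrees on anticlockwise. As slot_0. (The other three slots lie opposite these three.)
- slot_2 (a point): The next slot, 120 degrees anticlockwise of slot_0.
- hole_a (a point): Point on the cotter hole's axis, 16 mm from the stud's axis, at the height of the slots.
- hole_b (a point): The same on the other side of the stud.
- lock (a joint): Black spindle lock lever on the shaker's apron, rad: 0 = released, leaning to the shaker's -x (towards the robot); 1.0 = locked, leaning to its +x. It pivots about the shaker's y axis, stays where it is left and moves easily.
- lock_tip (a point): Tip of the lock lever, which is 70 mm long.
- big_bung: Bystander: a plain beige bung without flange or knob, 66 mm across, 35 mm tall, too big for the flasks. Origin: centre of its foot.
- reagent: Bystander: amber bottle, 60 mm across, 130 mm tall. Origin: centre of its foot.
- beaker: Bystander: glass beaker, 70 mm across, 80 mm tall. Origin: centre of its foot.
- petri: Bystander: clear dish, 90 mm across, 16 mm tall.
- spatula: Bystander: spatula 170 mm long, lying on the bench.
- tape: Bystander: roll of paper tape, 56 mm across, 18 mm tall.
Not all that is in view belongs to the job. What is shaped like the stopper_3 but pink or yellow is not meant.

How it is judged:
By the outcome, as a careful person would: the job done as asked, in the order asked, and still so for the second after the job is handed in, with the robot touching nothing.
Of stopper_0, stopper_1, stopper_2, stopper_3 only 2 to 4 are there at a start; the rules pass over those that are not, and their reading is None.
At some moment in a run one of stopper_0, stopper_1, stopper_2, stopper_3 may be knocked a few centimetres aside while the robot is not near it.
Once in a run the grip may slacken for a moment while it holds something.
It also fails if it takes over 210 s, if anything falls off the work surface, if the arm or the gripper's body presses on something with over 40 N, if the wrist force passes 120 N, or if a joint passes its speed limit or range.

### The arm

A 6-joint arm with a two-finger parallel gripper is mounted at the origin on the work surface. World frame = base frame: x ahead of the robot, y to its left, z up, the work surface at z = 0. Lengths are in m, angles in rad, forces in N, time in s.
With the tool pointing down it reaches from about 0.375 to 0.975 m from the base axis. Payload 3.8 kg.
Tool frame: the origin (TCP) lies on the centre line of the jaws, within the pads' length; the fingertips stand 14 mm ahead of it and the grasp point (between the pads) lies 5 mm behind it (bot.finger_overhang is the distance from the TCP to the fingertips, in m); y points along the fingers, x is the direction in which the jaws open and shut, and the axes are right-handed (so a half turn about y gives the same grasp; the last joint's range is limited). The gripper opens to 85 mm and grips with 20 to 120 N. Pads are 22 mm wide; open, the fingers measure 114 mm over their backs; the gripper's body (76 mm by 85 mm) begins 54 mm behind the grasp point. The pads swing forward as they close: fully open they stand 13 mm farther back than shut.
Start: joints at [1.071, 0.264, 1.604, -0, 1.274, -0.037], TCP at [0.301, 0.604, 0.245] pointing down, gripper open.
Joint ranges: [-2.63, 2.63], [-0.94, 2.18], [0.31, 2.57], [-1.31, 4.45], [0, 2.66], [-2.55, 2.55]. Speed limits (rad/s): [2.57, 2.57, 3.14, 3.14, 3.14, 3.14].

### API

Orientations are given as a rotation vector (axis times angle).
In Python, from workcell import readout, read_camera, bot, spotter gives the robot as it stands.
- The arm moves only by the tool jog_arm, never from a script. Its argument "increments" is a list of rows, each a list of 7 numbers: the shift along the tool's x, y, z in m, then the turn, a rotation vector about the tool's x, y, z in rad, then the opening, from 0 (shut) to 1 (fully open). A call has 1 to 10 rows; each row shifts and turns the pose as measured when the row begins, along the tool's axes as they then stand; what a row does not reach is not made up. A row lasts 1/8 s, in which the tool goes at most 62.5 mm and 10.7 degrees, less where a joint would pass 70% of its speed; a pose out of reach is approached as far as the arm can. A call with a gripper value outside its range is refused whole. The fingers move at their own pace and stop on an object; "force" is the grip in N (left out, the last holds). Time passes only in rows, so rows that do not move let the fingers close. It gives the time, the measured TCP pose, the force and the opening at its end, in the units of the state.
- readout.read_state(): the state, without advancing time (a new reading comes with each control period).
- read_camera(name): name is "scene" or "top" or "wrist"; returns a dict with "img" (480x640x3 uint8, blue, green, red), "range_z" (480x640 float32, m along the optical axis (not along the pixel's ray), 0 where there is no reading), "fx", "fy", "cx", "cy" (pixels), "distortion" ([k1, k2, p1, p2, k3] as OpenCV has them; the pictures are not rectified), "world_from_camera" (4x4, takes a point from camera to world coordinates). Camera axes: x right, y down, z forward; pixel columns grow to the right and rows downward; lengths in m; the calibration is good to about 2 mm. A picture is of the moment at which its call begins.
- bot.finish_job(): hands the job in, once; it reports no verdict.
Trained networks look in a picture, given as the dict that the camera call returned (one of the last four; its "shot" number tells which), for a name from the list of things; names that differ only in an ending like _2 or _b are one class to them, and where a whole thing is asked for, a point or a joint stands for the part that bears it (a point fixed in the world has none). Each returns a list of dicts, best first, with "p" (0 to 1); they miss things now and then, are a little off and sometimes report something else, mostly with a low value. They report only what shows in the picture. A call takes as long as a camera call. They do not tell look-alikes from the thing itself.
- spotter.masks_of(picture, thing): "mask" (480x640 bool, what is visible of it) and "location" ([column, row] in pixels, amid what is visible of it).
- spotter.spot_point(picture, thing): "location" ([column, row] in pixels: a listed point, or the origin of a listed thing).
The state is a dict: "time": time; "q": joint angles; "joint_vel": joint speeds; "joint_torque": joint torques, N m; "tool_pos": TCP position; "tcp_rot": TCP orientation; "wrist_force": force on the tool from outside, world axes, zero at the start; "torque": the same for the moment, N m; "width": opening from 0.0 (shut) to 1.0 (fully open).
Only numpy, scipy, OpenCV 4.12 (cv2) and the standard library are available. Lean on these libraries where they do the work, as an engineer would, in place of code of your own. Each camera call takes 0.05 s, during which the arm holds its last target. There are 200 camera calls.

## Working session

There is one attempt and no reset: what is moved stays moved. The work goes in short steps, Python scripts to look and compute and a tool call to move; the robot and the scene stay as the last step left them, time stands still between calls to the robot, and variables do not carry over. Pictures are saved under pics/ and viewed, about 12 in all and at most 16, crops included, and the job is handed in when it is done.

Besides the shell and the picture viewer there is one more tool, called after "Call:" as name(argument=value, ...), one argument or row to a line, values as JSON. jog_arm: Moves the arm, as the interface text tells. Its arguments: {"type":"object","properties":{"increments":{"type":"array"},"force":{"type":"number"}},"required":["increments"]}

```bash
ls; mkdir -p pics
cat > h.py <<'E'
import numpy as np, cv2
from scipy.spatial.transform import Rotation as R
from workcell import readout, read_camera, bot, spotter
def K(p): return np.array([[p['fx'],0,p['cx']],[0,p['fy'],p['cy']],[0,0,1.]])
def ray(p,uv):
    n=cv2.undistortPoints(np.array([[uv]],float),K(p),np.array(p['distortion'],float))[0,0]
    T=np.array(p['world_from_camera']); return T[:3,3],T[:3,:3]@np.array([n[0],n[1],1.])
def at_z(p,uv,z):
    o,d=ray(p,uv); return o+d*(z-o[2])/d[2]
def by_depth(p,uv):
    o,d=ray(p,uv); return o+d*p['range_z'][int(round(uv[1])),int(round(uv[0]))]
def proj(p,P):
    T=np.linalg.inv(np.array(p['world_from_camera']))
    return cv2.projectPoints(np.array(P,float).reshape(-1,3),cv2.Rodrigues(T[:3,:3])[0],T[:3,3],K(p),np.array(p['distortion'],float))[0][:,0]
def st():
    s=readout.read_state(); print('t',round(s['time'],2),'pos',np.round(s['tool_pos'],4),'rot',np.round(s['tcp_rot'],3),'F',np.round(s['wrist_force'],1),'w',round(s['width'],3),'q',np.round(s['q'],2)); return s
def to_tool(s,P):
    return R.from_rotvec(s['tcp_rot']).inv().apply(np.array(P)-np.array(s['tool_pos']))
E
cat > a.py <<'E'
from h import *
s=st(); print(np.round(R.from_rotvec(s['tcp_rot']).as_matrix(),3))
for c in ['top','scene']:
    p=read_camera(c); cv2.imwrite(f'pics/{c}0.png',p['img']); print(c,np.round(p['world_from_camera'],3).tolist())
    for n in ['stopper_0','rim_0','lock_tip','slot_0','hole_a','nut','shaker','big_bung','reagent','beaker']:
        try:
            L=spotter.spot_point(p,n)
        except Exception as e: print(n,e); continue
        z={'rim_0':.17,'slot_0':.104,'hole_a':.104}.get(n,0)
        print(n,[(round(d['p'],2),np.round(d['location'],0).tolist(),np.round(at_z(p,d['location'],z)[:2],3).tolist()) for d in L][:9])
E
python3 a.py
```

```text
pics
t 0.0 pos [0.301  0.6034 0.2439] rot [-1.394 -0.86   0.864] F [-0.5  0.5 -0.6] w 1.003 q [ 1.07  0.26  1.61 -0.    1.27 -0.04]
[[ 0.446 -0.001 -0.895]
 [ 0.895 -0.002  0.446]
 [-0.002 -1.     0.   ]]
top [[0.008, -0.992, 0.124, 0.364], [-1.0, -0.007, 0.012, -0.044], [-0.011, -0.124, -0.992, 1.21], [0.0, 0.0, 0.0, 1.0]]
stopper_0 [(0.69, [485.0, 171.0], [0.684, -0.466]), (0.68, [383.0, 258.0], [0.446, -0.187]), (0.64, [444.0, 263.0], [0.435, -0.348]), (0.64, [440.0, 225.0], [0.535, -0.339]), (0.6, [413.0, 271.0], [0.412, -0.266]), (0.58, [403.0, 226.0], [0.531, -0.242]), (0.58, [386.0, 196.0], [0.613, -0.197])]
rim_0 [(0.84, [310.0, 232.0], [0.493, -0.0]), (0.78, [227.0, 239.0], [0.475, 0.188]), (0.68, [227.0, 170.0], [0.637, 0.194]), (0.63, [303.0, 164.0], [0.653, 0.016])]
lock_tip [(0.63, [400.0, 298.0], [0.342, -0.231]), (0.54, [348.0, 211.0], [0.57, -0.095]), (0.39, [274.0, 212.0], [0.567, 0.102]), (0.37, [273.0, 199.0], [0.602, 0.106])]
slot_0 [(0.69, [267.0, 203.0], [0.572, 0.108]), (0.55, [272.0, 196.0], [0.589, 0.094]), (0.43, [229.0, 238.0], [0.484, 0.199])]
hole_a [(0.5
[... 945 characters left out ...]
.644, 0.193]), (0.63, [386.0, 177.0], [0.473, 0.183])]
lock_tip [(0.49, [309.0, 262.0], [0.46, -0.027])]
slot_0 [(0.69, [382.0, 245.0], [0.578, 0.085]), (0.58, [387.0, 232.0], [0.558, 0.12]), (0.51, [389.0, 238.0], [0.573, 0.111]), (0.34, [382.0, 269.0], [0.626, 0.041])]
hole_a [(0.46, [383.0, 233.0], [0.555, 0.11]), (0.45, [380.0, 246.0], [0.577, 0.08])]
nut it knows: beaker, big_bung, hole, lock_tip, petri, reagent, rim, shaker, slot, spatula, stopper, tape
shaker [(0.72, [376.0, 264.0], [0.562, 0.097])]
big_bung [(0.58, [264.0, 376.0], [0.632, -0.27]), (0.19, [378.0, 246.0], [0.524, 0.138])]
reagent [(0.91, [227.0, 409.0], [0.645, -0.365])]
beaker [(0.62, [131.0, 305.0], [0.313, -0.415])]
```

View both.

View pics/top0.png

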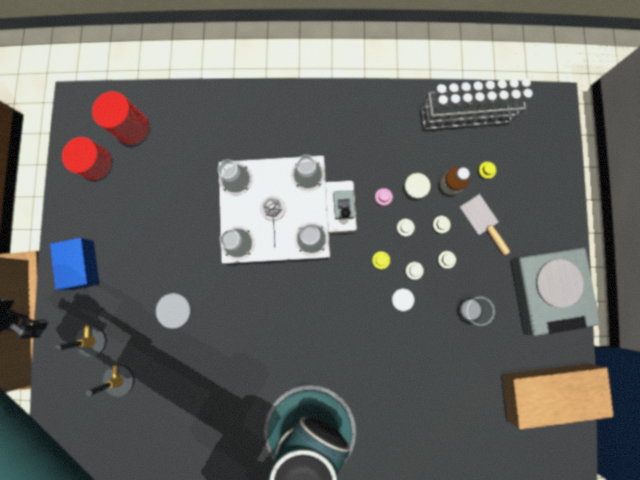

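View pics/scene0.png

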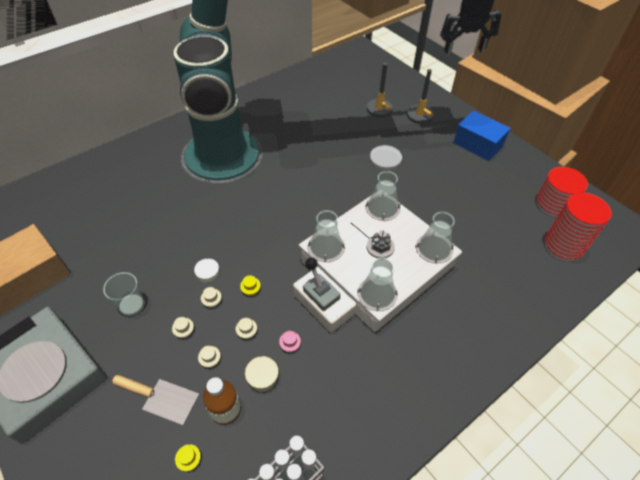

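```bash
cat > b.py <<'E'
from h import *
s=st(); p=read_camera('wrist'); T=np.array(p['world_from_camera'])
Rt=R.from_rotvec(s['tcp_rot']).as_matrix()
print('cam in tool',np.round(Rt.T@(T[:3,3]-s['tool_pos']),3),np.round(Rt.T@T[:3,:3],3).tolist(),p['fx'])
from scipy.optimize import least_squares
A=np.array([[-82,-92],[-82,92],[82,92],[82,-92]])/1e3
B=np.array([[.490,.001],[.474,.186],[.640,.1935],[.653,.016]])
f=lambda v:(A@np.array([[np.cos(v[2]),-np.sin(v[2])],[np.sin(v[2]),np.cos(v[2])]]).T+v[:2]-B).ravel()
r=least_squares(f,[.565,.1,0]);print('shaker',np.round(r.x,4),np.round(f(r.x)*1e3,1))
v=r.x;c,sn=np.cos(v[2]),np.sin(v[2])
# points of lever area from both cameras in shaker frame
for cn in ['scene','top']:
    p=read_camera(cn); d=p['range_z']; 
    ys,xs=np.nonzero(d>0); n=cv2.undistortPoints(np.stack([xs,ys],1).astype(float)[:,None],K(p),np.array(p['distortion'],float))[:,0]
    T=np.array(p['world_from_camera']); W=(np.c_[n,np.ones(len(n))]*d[ys,xs][:,None])@T[:3,:3].T+T[:3,3]
    L=(W[:,:2]-v[:2])@np.array([[c,-sn],[sn,c]]); m=(abs(L[:,0])<.1)&(L[:,1]<-.12)&(L[:,1]>-.25)&(W[:,2]>.02)
    Q=np.c_[L[m],W[m,2]]; col=p['img'][ys[m],xs[m]].astype(int).max(1)
    for z0 in np.arange(.02,.16,.01):
        k=(Q[:,2]>=z0)&(Q[:,2]<z0+.01)
        if k.sum(): print(cn,round(z0,2),k.sum(),'x',np.round(np.percentile(Q[k,0],[0,50,100]),3),'y',np.round(np.percentile(Q[k,1],[0,50,100]),3),'col',int(np.median(col[k])))
E
python3 b.py
```

```text
t 1.0 pos [0.3014 0.604  0.2453] rot [-1.393 -0.862  0.862] F [-0.1  0.3  0.4] w 0.999 q [ 1.07  0.26  1.6  -0.    1.27 -0.04]
cam in tool [-0.001 -0.129  0.079] [[1.0, 0.0, 0.0], [-0.0, -0.312, 0.95], [0.0, -0.95, -0.312]] 400.1778158134501
shaker [0.5642 0.0991 0.0747] [-0.7  0.3  1.6 -1.2 -0.8  3.5 -0.1 -2.5]
scene 0.02 160 x [-0.06   0.06   0.099] y [-0.212 -0.209 -0.137] col 96
scene 0.03 176 x [-0.065  0.058  0.099] y [-0.212 -0.209 -0.137] col 100
scene 0.04 231 x [-0.099  0.049  0.099] y [-0.212 -0.206 -0.133] col 116
scene 0.05 975 x [-0.1    0.034  0.1  ] y [-0.211 -0.17  -0.133] col 226
scene 0.06 425 x [-0.1    0.011  0.1  ] y [-0.207 -0.136 -0.12 ] col 168
scene 0.07 769 x [-0.099  0.012  0.1  ] y [-0.207 -0.158 -0.12 ] col 158
scene 0.08 373 x [-0.099  0.004  0.1  ] y [-0.206 -0.172 -0.12 ] col 112
scene 0.09 138 x [-0.1   -0.004  0.099] y [-0.196 -0.127 -0.12 ] col 111
scene 0.1 113 x [-0.096 -0.009  0.1  ] y [-0.186 -0.124 -0.12 ] col 113
scene 0.11 82 x [-0.093 -0.015  0.097] y [-0.186 -0.123 -0.12 ] col 113
scene 0.12 57 x [-0.086  0.072  0.094] y [-0.186 -0.123 -0.
[... 502 characters left out ...]
37
top 0.06 210 x [-0.096 -0.005  0.095] y [-0.204 -0.131 -0.12 ] col 237
top 0.07 509 x [-0.099  0.007  0.1  ] y [-0.206 -0.157 -0.12 ] col 179
top 0.08 202 x [-0.1    0.002  0.096] y [-0.204 -0.175 -0.12 ] col 153
top 0.09 58 x [-0.099 -0.002  0.097] y [-0.196 -0.127 -0.12 ] col 126
top 0.1 35 x [-0.097 -0.013  0.1  ] y [-0.184 -0.124 -0.12 ] col 111
top 0.11 21 x [-0.095  0.069  0.093] y [-0.179 -0.122 -0.12 ] col 110
top 0.12 9 x [-0.089  0.076  0.093] y [-0.123 -0.121 -0.121] col 110
top 0.13 6 x [-0.044  0.021  0.085] y [-0.193 -0.146 -0.12 ] col 117
top 0.14 71 x [-0.046 -0.037 -0.022] y [-0.193 -0.179 -0.169] col 44
top 0.15 17 x [-0.04  -0.033 -0.028] y [-0.188 -0.181 -0.172] col 39
```

Call:
jog_arm(
  increments=[
    [-0.034,0.002,-0.046,0,0,0,0.6],
    [-0.034,0.002,-0.046,0,0,0,0.6],
    [-0.034,0.002,-0.046,0,0,0,0.6],
    [-0.034,0.002,-0.046,0,0,0,0.6],
    [-0.034,0.002,-0.046,0,0,0,0.6],
    [-0.034,0.002,-0.046,0,0,0,0.6],
    [-0.034,0.002,-0.046,0,0,0,0.6],
    [-0.034,0.002,-0.046,0,0,0,0.6],
    [-0.034,0.002,-0.046,0,0,0,0.6],
    [-0.034,0.002,-0.046,0,0,0,0.6],
  ],
)

```text
time: 2.4
tool_pos: [0.5695, 0.0847, 0.2265]
tcp_rot: [-1.39, -0.876, 0.861]
wrist_force: [1.2, 0.6, 0.2]
width: 0.602
```

Call:
jog_arm(
  increments=[
    [0,0,0,0,0.172,0,0.6],
    [0,0,0,0,0.172,0,0.6],
    [0,0,0,0,0.172,0,0.6],
    [0,0,0,0,0.172,0,0.6],
    [0,0,0,0,0.172,0,0.6],
    [0,0,0,0,0.172,0,0.6],
  ],
)

```text
time: 3.15
tool_pos: [0.5718, 0.0784, 0.2268]
tcp_rot: [-1.567, -0.04, 0.026]
wrist_force: [-0.1, 0.6, 0.7]
width: 0.602
```

```bash
cat > c.py <<'E'
from h import *
import sys
def psi(s):
    M=R.from_rotvec(s['tcp_rot']).as_matrix(); return np.arctan2(M[1,0],M[0,0])
if __name__=='__main__':
    s=st(); p=read_camera('wrist'); cv2.imwrite(f'pics/{sys.argv[1]}.png',p['img']); print('psi',psi(s))
    for n,z in [('rim_0',.17),('slot_0',.104),('hole_a',.104),('lock_tip',.143)]:
        print(n,[(round(d['p'],2),np.round(d['location'],0).tolist(),np.round(at_z(p,d['location'],z)[:2],4).tolist()) for d in spotter.spot_point(p,n)][:9])
E
python3 c.py w1
```

```text
t 3.15 pos [0.5718 0.0784 0.2268] rot [-1.567 -0.04   0.026] F [-0.1  0.6  0.7] w 0.602 q [0.09 0.09 1.85 0.   1.2  0.05]
psi 0.04220469969781819
rim_0 [(0.91, [110.0, 45.0], [0.478, 0.181]), (0.77, [489.0, 31.0], [0.6414, 0.1933])]
slot_0 [(0.96, [330.0, 217.0], [0.5808, 0.0898]), (0.68, [298.0, 184.0], [0.5591, 0.1103]), (0.64, [320.0, 193.0], [0.5735, 0.1056])]
hole_a [(0.83, [293.0, 188.0], [0.5559, 0.108]), (0.68, [319.0, 229.0], [0.574, 0.0813])]
lock_tip []
```

```bash
python3 -c "
import cv2
i=cv2.imread('pics/w1.png');cv2.imwrite('pics/w1c.png',cv2.resize(i[130:300,210:410],None,fx=3.5,fy=3.5,interpolation=cv2.INTER_CUBIC))"
```

```text
(no output)
```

View pics/w1c.png

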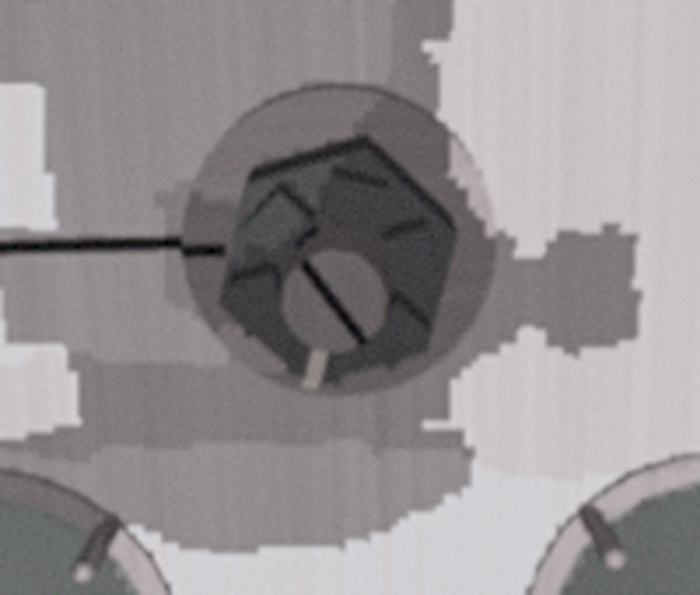

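```bash
cat > d.py <<'E'
from h import *
p=read_camera('wrist'); yaw=.0747
def ln(a,b,z):
    f=lambda q: at_z(p,(210+q[0]/3.5,130+q[1]/3.5),z)[:2]
    A,B=f(a),f(b); d=B-A; return A,B,yaw-np.arctan2(d[1],d[0])
A,B,t=ln((301,262),(364,343),.122); print('stud',A,B,t, 'mid',(A+B)/2,np.linalg.norm(B-A))
A,B,t=ln((30,246),(180,243),.07); print('platform line',A,B,t)
C=[(250,178),(366,140),(457,232),(430,350),(308,388),(222,302)]
W=np.array([at_z(p,(210+x/3.5,130+y/3.5),.098)[:2] for x,y in C]); c=W.mean(0); print('hex',np.round(W,4).tolist(),c)
for w in W: d=w-c; print(round(np.linalg.norm(d),4), 'cw angle from shaker x',round(yaw-np.arctan2(d[1],d[0]),3))
E
python3 d.py
```

```text
stud [0.55865345 0.10126567] [0.57011384 0.08735018] 0.9565473912433519 mid [0.56438365 0.09430793] 0.018027238756139867
platform line [0.50006545 0.08961423] [0.5314159  0.09173133] 0.0072723679300732424
hex [[0.5478, 0.111], [0.5689, 0.1191], [0.5868, 0.1028], [0.5832, 0.0794], [0.56, 0.0706], [0.543, 0.087]] [0.56493886 0.09499684]
0.0235 cw angle from shaker x -2.315
0.0245 cw angle from shaker x -1.333
0.0232 cw angle from shaker x -0.267
0.024 cw angle from shaker x 0.782
0.0249 cw angle from shaker x 1.846
0.0233 cw angle from shaker x 2.868
```

Call:
jog_arm(
  increments=[
    [-0.011,0.009,-0.055,0,0,0,0.8],
    [-0.011,0.009,-0.055,0,0,0,0.8],
    [-0.011,0.009,-0.055,0,0,0,0.8],
    [0,0,0,0,0,0,0.8],
  ],
)

```text
time: 3.95
tool_pos: [0.5485, -0.091, 0.1989]
tcp_rot: [-1.567, -0.058, 0.039]
wrist_force: [0.2, 0.4, 0.7]
width: 0.802
```

```bash
python3 c.py w2
```

```text
t 3.95 pos [ 0.5485 -0.091   0.1989] rot [-1.567 -0.058  0.039] F [0.2 0.4 0.7] w 0.802 q [-0.21  0.07  1.92  0.01  1.14 -0.28]
psi 0.06179871989752752
rim_0 [(0.84, [601.0, 74.0], [0.6521, 0.0088]), (0.75, [164.0, 74.0], [0.4865, -0.003])]
slot_0 [(0.68, [307.0, 257.0], [0.5435, -0.0974])]
hole_a []
lock_tip [(0.88, [306.0, 258.0], [0.5431, -0.0832])]
```

Call:
jog_arm(
  increments=[
    [-0.005,0.02,0.006,0,0,0,0.8],
    [0,0.02,0,0,0,0,0.8],
    [0,0.018,0,0,0,0,0.8],
    [0,0,0,0,0,0,0.8],
  ],
)

```text
time: 4.7
tool_pos: [0.5478, -0.0757, 0.1423]
tcp_rot: [-1.566, -0.073, 0.045]
wrist_force: [0.4, 0.4, -0.1]
width: 0.798
```

Call:
jog_arm(
  increments=[
    [0.02,0,0,0,0,0,0.8],
    [0.02,0,0,0,0,0,0.8],
    [0.02,0,0,0,0,0,0.8],
    [0.015,0,0,0,0,0,0.8],
    [0.012,0,0,0,0,0,0.8],
    [0.005,0,0,0,0,0,0.8],
  ],
)

```text
time: 5.45
tool_pos: [0.631, -0.0676, 0.1445]
tcp_rot: [-1.566, -0.054, 0.072]
wrist_force: [-17.2, -2.4, 11.6]
width: 0.803
```

```bash
python3 c.py w3
```

```text
t 5.45 pos [ 0.631  -0.0676  0.1445] rot [-1.566 -0.054  0.072] F [-17.2  -2.4  11.6] w 0.803 q [-0.15  0.27  1.78  0.    1.1  -0.23]
psi 0.07991332184816884
rim_0 [(0.82, [424.0, 128.0], [0.6524, 0.0083])]
slot_0 []
hole_a []
lock_tip [(0.87, [261.0, 351.0], [0.6105, -0.0788])]
```

View pics/w3.png

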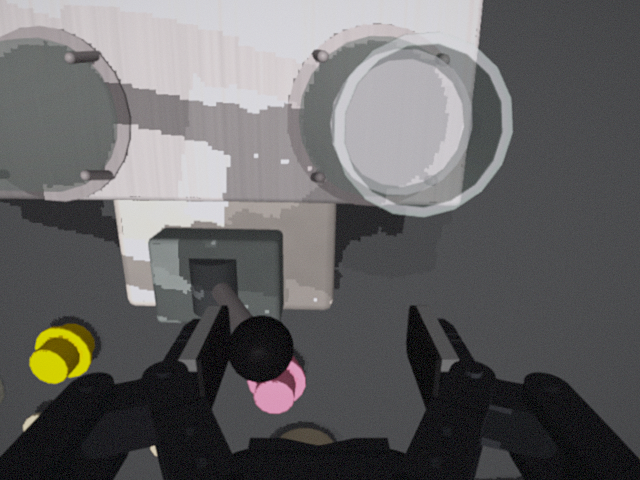

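Call:
jog_arm(
  increments=[
    [-0.01,-0.005,0,0,0,0,0.8],
    [0,-0.03,0,0,0,0,0.8],
    [0,-0.03,0,0,0,0,0.8],
    [-0.014,0,0.056,0,0,0,0.9],
    [-0.014,0,0.056,0,0,0,0.9],
    [-0.014,0,0.056,0,0,0,0.9],
  ],
)

```text
time: 6.45
tool_pos: [0.5692, 0.0962, 0.2169]
tcp_rot: [-1.565, -0.057, 0.056]
wrist_force: [1.3, 0.6, 0.3]
width: 0.899
```

Call:
jog_arm(
  increments=[
    [0,0,0,0,-0.16,0,0.9],
    [0,0,0,0,-0.16,0,0.9],
    [0,0,0,0,-0.16,0,0.9],
    [0,0,0,0,-0.16,0,0.9],
    [0,0,0,0,-0.16,0,0.9],
    [0,0,0,0,0,0,0.9],
  ],
)

```text
time: 7.2
tool_pos: [0.5704, 0.1035, 0.2223]
tcp_rot: [-1.45, -0.718, 0.694]
wrist_force: [-0.6, 0.1, 0.1]
width: 0.896
```

```bash
cat > e.py <<'E'
from h import *
from c import psi
s=st(); M=R.from_rotvec(s['tcp_rot']).as_matrix(); print('psi',psi(s),'y axis',np.round(M[:,1],4))
print('to nut in tool',np.round(to_tool(s,[.5647,.0947,.096]),4))
p=read_camera('wrist'); i=p['img']; u=proj(p,[[.5647,.0947,.11]])[0]; print('u',u)
x,y=int(u[0])-100,int(u[1])-85; print('crop origin',x,y); cv2.imwrite('pics/w4c.png',cv2.resize(i[max(y,0):y+170,max(x,0):x+200],None,fx=3.5,fy=3.5,interpolation=cv2.INTER_CUBIC))
E
python3 e.py
```

```text
t 7.2 pos [0.5704 0.1035 0.2223] rot [-1.45  -0.718  0.694] F [-0.6  0.1  0.1] w 0.896 q [ 0.13  0.09  1.85  0.01  1.19 -0.78]
psi 0.904775252602386 y axis [ 0.0121  0.0091 -0.9999]
to nut in tool [-0.0123  0.1261 -0.0004]
u [300.11348459 238.37688583]
crop origin 200 153
```

View pics/w4c.png

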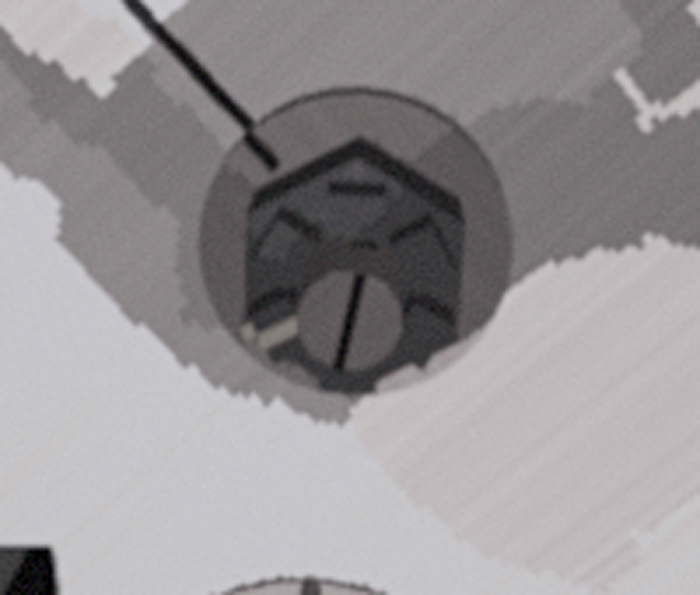

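```bash
cat > f.py <<'E'
from h import *
from c import psi
p=read_camera('wrist'); yaw=.070
f=lambda q,z: at_z(p,(200+q[0]/3.5,153+q[1]/3.5),z)[:2]
A,B=f((359,276),.122),f((339,370),.122); d=B-A; stud=yaw-np.arctan2(d[1],d[0]); print('stud',stud,'mid',(A+B)/2)
d=f((250,130),.07)-f((130,0),.07); print('line dir',np.arctan2(d[1],d[0]))
W=np.array([f(q,.098) for q in [(248,205),(361,146),(463,209)]]); c=np.array([.5647,.0947])
d=f((462,335),.098)-f((463,209),.098); e=f((248,205),.098)-f((248,320),.098); print('flat dirs', np.arctan2(d[1],d[0])+np.pi/2,np.arctan2(e[1],e[0])-np.pi/2)
d=W[2]-W[0]; print('across',np.linalg.norm(d),np.arctan2(d[1],d[0]))
s=st(); M=R.from_rotvec(s['tcp_rot']); tp=.0747-.2630+1.0472
want=R.from_matrix(np.c_[[np.cos(tp),np.sin(tp),0],[0,0,-1.],[-np.sin(tp),np.cos(tp),0]])
print('correction rotvec',np.round((M.inv()*want).as_rotvec(),4),'to nut in tool after',np.round(want.inv().apply(np.array([*((A+B)/2),.096])-s['tool_pos']),4))
E
python3 f.py
```

```text
stud 0.9493646015508297 mid [0.56518092 0.09442633]
line dir 0.0491682343430855
flat dirs 0.9070209226541193 0.8667252339985474
across 0.04006658911871152 0.8804445536110106
t 7.3 pos [0.5704 0.1034 0.2222] rot [-1.45  -0.716  0.693] F [-0.3 -0.4  0.6] w 0.901 q [ 0.13  0.09  1.85  0.01  1.19 -0.77]
correction rotvec [0.0034 0.0444 0.0144] to nut in tool after [-0.0102  0.1262 -0.002 ]
```

Call:
jog_arm(
  increments=[
    [-0.01,0.02,-0.002,0.003,0.022,0.014,0.9],
    [0,0.03,0,0,0,0,0.9],
    [0,0.03,0,0,0,0,0.9],
    [0,0.03,0,0,0,0,0.9],
    [0,0,0,0,0,0,0.9],
  ],
)

```text
time: 7.92
tool_pos: [0.5628, 0.0917, 0.1042]
tcp_rot: [-1.463, -0.674, 0.683]
wrist_force: [-0.4, -0.3, -0.7]
width: 0.9
```

```bash
cat > g.py <<'E'
from h import *
from c import psi
s=st(); M=R.from_rotvec(s['tcp_rot']); print('psi',psi(s),'yaxis',np.round(M.as_matrix()[:,1],3),'to nut',np.round(to_tool(s,[.565,.0945,.095]),4),'tq',np.round(s['torque'],2))
E
python3 g.py
```

```text
t 7.92 pos [0.5628 0.0917 0.1042] rot [-1.463 -0.674  0.683] F [-0.4 -0.3 -0.7] w 0.9 q [ 0.12  0.2   1.96 -0.    0.99 -0.75]
psi 0.869311598579789 yaxis [-0.005 -0.003 -1.   ] to nut [0.0036 0.0091 0.0001] tq [0.03 0.04 0.03]
```

Call:
jog_arm(
  increments=[
    [0.0035,0.0095,0,0,0,0,0.9],
    [0,0,0,0,0,0,0.7],
    [0,0,0,0,0,0,0.4],
    [0,0,0,0,0,0,0.3],
    [0,0,0,0,0,0,0.3],
    [0,0,0,0,0,0,0.3],
    [0,0,0,0,0,0,0.3],
  ],
  force=100,
)

```text
time: 8.8
tool_pos: [0.5662, 0.0938, 0.0967]
tcp_rot: [-1.465, -0.674, 0.68]
wrist_force: [-0.8, -1.1, -1.0]
width: 0.451
```

```bash
python3 g.py
```

```text
t 8.8 pos [0.5662 0.0938 0.0967] rot [-1.465 -0.674  0.68 ] F [-0.8 -1.1 -1. ] w 0.451 q [ 0.12  0.21  1.96 -0.    0.97 -0.74]
psi 0.8669014404170085 yaxis [-0.002 -0.003 -1.   ] to nut [-0.0003  0.0017  0.0013] tq [-0.26  0.14 -0.1 ]
```

Call:
jog_arm(
  increments=[
    [0,0,0,0,0.12,0,0.3],
    [0,0,0,0,0.12,0,0.3],
    [0,0,0,0,0.12,0,0.3],
    [0,0,0,0,0.12,0,0.3],
    [0,0,0,0,0.12,0,0.3],
  ],
)

```text
time: 9.43
tool_pos: [0.5648, 0.0929, 0.0967]
tcp_rot: [-1.568, -0.196, 0.206]
wrist_force: [-2.5, -1.6, -0.3]
width: 0.45
```

```bash
python3 g.py
```

```text
t 9.43 pos [0.5648 0.0929 0.0967] rot [-1.568 -0.196  0.206] F [-2.5 -1.6 -0.3] w 0.45 q [ 0.12  0.21  1.96 -0.01  0.97 -0.13]
psi 0.2556023592020163 yaxis [-0.005 -0.007 -1.   ] to nut [0.0006 0.0017 0.0015] tq [-0.08  0.32  0.43]
```

Call:
jog_arm(
  increments=[
    [0.0005,0,0.001,0,0.12,0,0.3],
    [0,0,0,0,0.12,0,0.3],
    [0,0,0,0,0.12,0,0.3],
    [0,0,0,0,0.12,0,0.3],
    [0,0,0,0,0.12,0,0.3],
    [0,0,0,0,0.12,0,0.3],
    [0,0,0,0,0.12,0,0.3],
    [0,0,0,0,0.12,0,0.3],
    [0,0,0,0,0,0,0.3],
  ],
)

```text
time: 10.55
tool_pos: [0.5619, 0.0937, 0.0967]
tcp_rot: [-1.51, 0.572, -0.561]
wrist_force: [-0.7, -2.3, -1.5]
width: 0.451
```

```bash
python3 g.py
```

```text
t 10.55 pos [0.5619 0.0937 0.0967] rot [-1.51   0.572 -0.561] F [-0.7 -2.3 -1.5] w 0.451 q [ 0.13  0.21  1.96 -0.01  0.98  0.86]
psi -0.7229144968456428 yaxis [-0.012 -0.01  -1.   ] to nut [0.0018 0.0016 0.0027] tq [-0.    0.08 -0.19]
```

Call:
jog_arm(
  increments=[
    [0.001,0,0.0025,0,0.06,0,0.3],
    [0,0,0,0,0.05,0,0.3],
    [0,0,0,0,0,0,0.3],
  ],
)

```text
time: 10.92
tool_pos: [0.5618, 0.0939, 0.0967]
tcp_rot: [-1.491, 0.656, -0.639]
wrist_force: [-0.8, -1.5, -1.8]
width: 0.449
```

```bash
python3 g.py; sed -i "s/w4c/w5c/;s/fx=3.5,fy=3.5/fx=4,fy=3.5/" e.py; sed -i 's/fx=4,fy=3.5/fx=3.5,fy=3.5/' e.py; python3 e.py
```

```text
t 10.93 pos [0.5618 0.0939 0.0967] rot [-1.491  0.656 -0.639] F [-0.8 -1.5 -1.8] w 0.449 q [ 0.13  0.22  1.96 -0.01  0.99  0.96]
psi -0.8266387405502363 yaxis [-0.017 -0.013 -1.   ] to nut [0.0018 0.0016 0.0028] tq [ 0.12 -0.01 -0.14]
t 10.93 pos [0.5618 0.0939 0.0967] rot [-1.491  0.656 -0.639] F [-0.8 -1.5 -1.8] w 0.449 q [ 0.13  0.22  1.96 -0.01  0.99  0.96]
psi -0.8266387405502363 y axis [-0.0174 -0.0127 -0.9998]
to nut in tool [0.0014 0.0006 0.0027]
u [318.55144576 349.2861782 ]
crop origin 218 264
```

View pics/w5c.png

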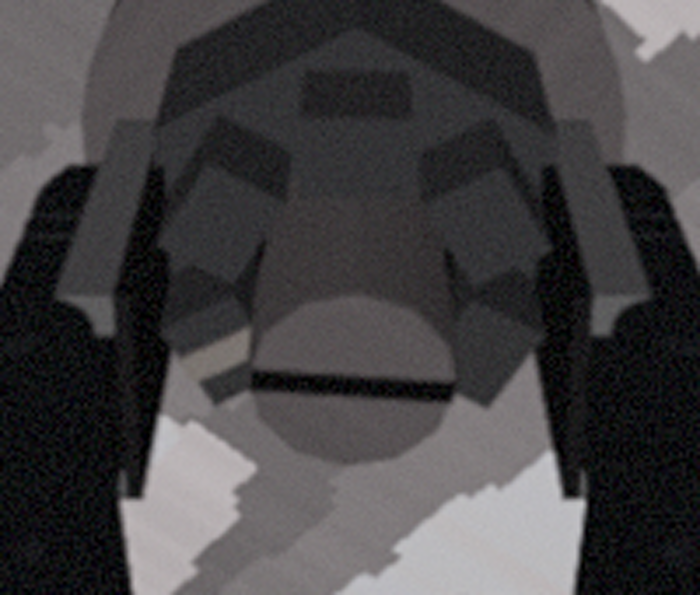

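Call:
jog_arm(
  increments=[
    [0,0,0.001,0,0.055,0,0.3],
    [0,0,0,0,0,0,0.3],
  ],
)

```text
time: 11.22
tool_pos: [0.5617, 0.0941, 0.0967]
tcp_rot: [-1.481, 0.697, -0.678]
wrist_force: [-1.4, 0.0, -0.4]
width: 0.452
```

```bash
python3 g.py
cat > k.py <<'E'
from h import *
from c import psi
s=readout.read_state(); p=read_camera('wrist')
# stud line: dark pixels on the stud's top disc
g=cv2.cvtColor(p['img'],cv2.COLOR_BGR2GRAY); c=np.array([.565,.0945])
P=np.array([[c[0]+r*np.cos(a),c[1]+r*np.sin(a),.122] for r in np.arange(0,.0086,.0003) for a in np.arange(0,2*np.pi,.03)])
u=proj(p,P); v=cv2.remap(g,u[:,:1].astype(np.float32),u[:,1:].astype(np.float32),cv2.INTER_LINEAR).ravel()
m=v<np.median(v)-25; print(m.sum(),np.median(v))
Q=P[m,:2]; d=np.linalg.svd(Q-Q.mean(0))[2][0]; a=np.arctan2(d[1],d[0]); print('stud line world angle',a,'mod pi; psi',psi(s),'diff',(psi(s)-a+np.pi/2)%np.pi-np.pi/2)
E
python3 k.py
```

```text
t 11.22 pos [0.5617 0.0941 0.0967] rot [-1.481  0.697 -0.678] F [-1.4  0.  -0.4] w 0.452 q [ 0.13  0.22  1.96 -0.01  0.99  1.01]
psi -0.878638530782163 yaxis [-0.019 -0.014 -1.   ] to nut [0.0018 0.0016 0.0029] tq [ 0.23 -0.07 -0.14]
1890 82.0
stud line world angle 2.2413776496223696 mod pi; psi -0.878638530782163 diff 0.021576473185260348
```

Call:
jog_arm(
  increments=[
    [0,0,0,0,0,0,0.9],
    [0,0,0,0,0,0,0.9],
    [0,0,0,0,0,0,0.9],
    [0.002,-0.025,0.003,0,0,0,0.9],
    [0,-0.03,0,0.01,0,-0.02,0.9],
    [0,-0.03,0,0,0,0,0.9],
    [0,0,0,0,0,0,0.9],
  ],
)

```text
time: 12.15
tool_pos: [0.5694, 0.097, 0.1858]
tcp_rot: [-1.476, 0.672, -0.698]
wrist_force: [1.1, 0.7, 0.3]
width: 0.895
```

```bash
sed -i "s/w5c/w6c/" e.py; python3 e.py
```

```text
t 12.15 pos [0.5694 0.097  0.1858] rot [-1.476  0.672 -0.698] F [1.1 0.7 0.3] w 0.895 q [ 0.14  0.12  1.88 -0.02  1.13  1.02]
psi -0.8752250398116882 y axis [ 0.0084 -0.021  -0.9997]
to nut in tool [-0.0032  0.0898 -0.0044]
u [310.81632514 267.40367494]
crop origin 210 182
```

View pics/w6c.png

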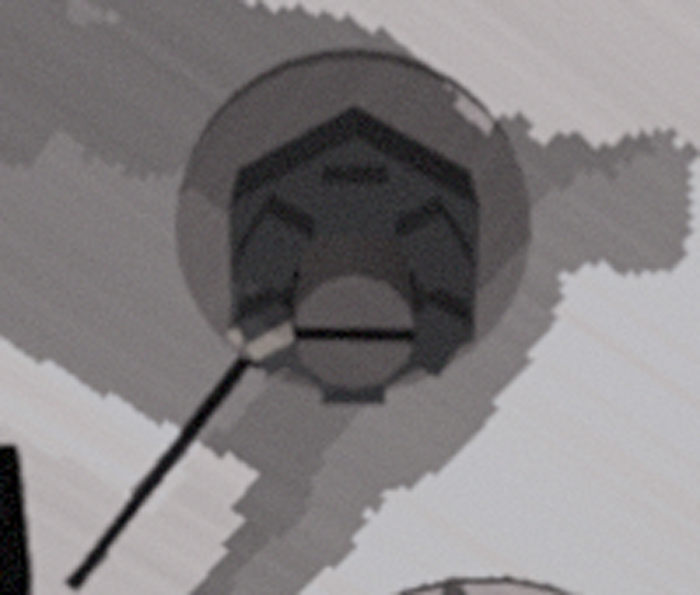

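```bash
cat > l.py <<'E'
from h import *
p=read_camera('wrist'); f=lambda q,z: at_z(p,(210+q[0]/3.5,182+q[1]/3.5),z)[:2]
an=lambda d: np.arctan2(d[1],d[0])
A,B=f((297,331.5),.122),f((413,335),.122); print('stud line',an(B-A),'mid',(A+B)/2)
W=[f(q,.098) for q in [(238,190),(354,127),(474,191)]]  # upper hex rim
print('across corners dir',an(W[2]-W[0]),np.linalg.norm(W[2]-W[0]))
S=[f(q,.108) for q in [(270,207),(438,207)]]; print('crown',an(S[1]-S[0]))
S=[f(q,.108) for q in [(325,175),(386,174)]]; print('far slot',an(S[1]-S[0]))
S=[f(q,.098) for q in [(474,335),(474,191),(232,330),(238,190)]]; print('flats',an(S[1]-S[0])-np.pi/2,an(S[3]-S[2])-np.pi/2)
# edges in image, subpixel, both straight lines
g=cv2.cvtColor(p['img'],cv2.COLOR_BGR2GRAY).astype(float)
x=np.arange(297,321) ; rows=[]
for c in range(297,326):
    col=255-g[272:284,c]; w=np.clip(col-col.min()-0.4*np.ptp(col),0,None); rows.append((c,272+(w*np.arange(12)).sum()/w.sum()))
rows=np.array(rows); k=np.polyfit(rows[:,0],rows[:,1],1); print('line fit',k, np.std(np.polyval(k,rows[:,0])-rows[:,1]))
A,B=[at_z(p,(c,np.polyval(k,c)),.122)[:2] for c in (298,325)]; print('stud line fit',an(B-A))
E
python3 l.py
```

```text
stud line -0.9165186646348913 mid [0.56364591 0.09444758]
across corners dir -0.8859697202182442 0.038071288038928654
crown -0.8817257747989008
far slot -0.8640550077014326
flats -0.852836883263274 -0.9485199518763221
line fit [1.99004420e-02 2.70078464e+02] 0.06592370690950217
stud line fit -0.9052252856382363
```

Call:
jog_arm(
  increments=[
    [0,-0.03,0,0,-0.16,0,0.8],
    [0,0,0,0,-0.16,0,0.8],
    [0,0,0,0,-0.16,0,0.8],
    [0,0,0,0,-0.16,0,0.8],
    [0,0,0,0,-0.16,0,0.8],
    [0,0,0,0,-0.14,0,0.8],
  ],
)

```text
time: 13.0
tool_pos: [0.5608, 0.0963, 0.2011]
tcp_rot: [-1.593, -0.062, 0.089]
wrist_force: [-1.1, 0.1, 0.1]
width: 0.801
```

```bash
cat > m.py <<'E'
# usage: m.py x y z psi -> correction rotvec (tool) and shift in corrected tool frame
from h import *
from c import psi
import sys
x,y,z,t=map(float,sys.argv[1:5]); s=st(); M=R.from_rotvec(s['tcp_rot'])
want=R.from_matrix(np.c_[[np.cos(t),np.sin(t),0],[0,0,-1.],[-np.sin(t),np.cos(t),0]])
print('psi',round(psi(s),3),'turn',np.round((M.inv()*want).as_rotvec(),3),'shift now-frame',np.round(to_tool(s,[x,y,z]),4),'after turn',np.round(want.inv().apply(np.array([x,y,z])-s['tool_pos']),4))
E
python3 m.py .608 -.079 .2 .075
```

```text
t 13.0 pos [0.5608 0.0963 0.2011] rot [-1.593 -0.062  0.089] F [-1.1  0.1  0.1] w 0.801 q [ 0.14  0.11  1.87 -0.02  1.18  0.05]
psi 0.096 turn [ 0.023  0.021 -0.018] shift now-frame [ 0.0302  0.0046 -0.179 ] after turn [ 0.0339  0.0011 -0.1784]
```

Call:
jog_arm(
  increments=[
    [0.011,-0.003,-0.059,0.023,0.021,-0.018,0.8],
    [0.011,0,-0.059,0,0,0,0.8],
    [0.011,0,-0.059,0,0,0,0.8],
    [0,0,0,0,0,0,0.8],
  ],
)

```text
time: 13.5
tool_pos: [0.6064, -0.0798, 0.1965]
tcp_rot: [-1.567, -0.055, 0.071]
wrist_force: [-0.1, 0.6, -0.9]
width: 0.801
```

```bash
python3 m.py .6105 -.08 .144 .075; python3 c.py w7
```

```text
t 13.5 pos [ 0.6064 -0.0798  0.1965] rot [-1.567 -0.055  0.071] F [-0.1  0.6 -0.9] w 0.801 q [-0.17  0.19  1.79  0.    1.18 -0.25]
psi 0.08 turn [-0.003  0.005 -0.011] shift now-frame [ 0.0047  0.0524 -0.0007] after turn [ 0.0041  0.0525 -0.0005]
t 13.5 pos [ 0.6064 -0.0798  0.1965] rot [-1.567 -0.055  0.071] F [-0.1  0.6 -0.9] w 0.801 q [-0.17  0.19  1.79  0.    1.18 -0.25]
psi 0.08016308320261206
rim_0 [(0.73, [462.0, 92.0], [0.6527, 0.0092]), (0.61, [26.0, 92.0], [0.4875, -0.0027])]
slot_0 []
hole_a []
lock_tip [(0.77, [323.0, 273.0], [0.6084, -0.0785])]
```

Descend and pull back: from x .608 to about .522.

Call:
jog_arm(
  increments=[
    [0.002,0.026,0,0,0,0,0.8],
    [0,0.026,0,0,0,0,0.8],
    [0,0,0,0,0,0,0.8],
  ],
)

```text
time: 14.12
tool_pos: [0.6075, -0.0693, 0.1457]
tcp_rot: [-1.565, -0.067, 0.079]
wrist_force: [-0.7, 0.3, 0.2]
width: 0.797
```

Call:
jog_arm(
  increments=[
    [-0.02,0,0,0,0,0,0.8],
    [-0.02,0,0,0,0,0,0.8],
    [-0.02,0,0,0,0,0,0.8],
    [-0.015,0,0,0,0,0,0.8],
    [-0.01,0,0,0,0,0,0.8],
  ],
)

```text
time: 14.75
tool_pos: [0.5356, -0.0732, 0.1609]
tcp_rot: [-1.569, -0.101, 0.057]
wrist_force: [0.4, 0.0, 0.7]
width: 0.803
```

```bash
python3 c.py w8
```

```text
t 14.75 pos [ 0.5356 -0.0732  0.1609] rot [-1.569 -0.101  0.057] F [0.4 0.  0.7] w 0.803 q [-0.19  0.06  2.    0.01  1.05 -0.29]
psi 0.10062368869942409
rim_0 [(0.79, [177.0, 122.0], [0.4877, -0.0025]), (0.61, [384.0, 338.0], [0.5581, -0.068])]
slot_0 []
hole_a []
lock_tip [(0.82, [383.0, 339.0], [0.5654, -0.0852])]
```

Call:
jog_arm(
  increments=[
    [0,0.018,-0.008,0,0,0,0.8],
    [-0.008,0,0,0,0,0,0.8],
    [-0.006,0.003,0,0,0,0,0.8],
    [-0.003,0,0,0,0,0,0.8],
  ],
)

```text
time: 15.5
tool_pos: [0.5199, -0.0836, 0.1354]
tcp_rot: [-1.567, -0.097, 0.058]
wrist_force: [7.4, 1.4, -5.0]
width: 0.801
```

```bash
python3 c.py w9
```

```text
t 15.5 pos [ 0.5199 -0.0836  0.1354] rot [-1.567 -0.097  0.058] F [ 7.4  1.4 -5. ] w 0.801 q [-0.21  0.07  2.05  0.01  1.   -0.32]
psi 0.09912091985987688
rim_0 [(0.93, [212.0, 84.0], [0.4879, -0.0024])]
slot_0 []
hole_a []
lock_tip [(0.87, [376.0, 346.0], [0.5409, -0.0829])]
```

Call:
jog_arm(
  increments=[
    [-0.003,0,0,0,0,0,0.8],
    [0.006,0,0,0,0,0,0.8],
    [0,-0.045,0,0,0,0,0.8],
    [0,-0.03,0,0,0.1,0,0.8],
    [0.006,0,-0.055,0,0,0,0.8],
    [0.006,0.02,-0.055,0,0,0,0.65],
    [0,0.02,-0.045,0,0,0,0.65],
    [0,0,0,0,0,0,0.65],
  ],
)

```text
time: 16.75
tool_pos: [0.5346, -0.2415, 0.1746]
tcp_rot: [-1.569, -0.019, -0.018]
wrist_force: [0.3, 1.2, -0.5]
width: 0.652
```

```bash
cat > n.py <<'E'
from h import *
from c import psi
import sys
s=st(); p=read_camera('wrist'); cv2.imwrite(f'pics/{sys.argv[1]}.png',p['img'])
M=R.from_rotvec(s['tcp_rot']); want=R.from_matrix(np.array([[1,0,0],[0,0,1],[0,-1,0.]]))
print('psi',round(psi(s),3),'turn',np.round((M.inv()*want).as_rotvec(),3))
for n,z in [('stopper_0',0),('lock_tip',.143)]:
    for d in spotter.spot_point(p,n):
        u=d['location']; P=at_z(p,u,z); q=P-s['tool_pos']
        b=p['img'][int(np.clip(u[1],3,476))-3:int(np.clip(u[1],3,476))+3,int(np.clip(u[0],3,636))-3:int(np.clip(u[0],3,636))+3].reshape(-1,3).mean(0)
        print(n,round(d['p'],2),np.round(u),np.round(P[:2],4),'shift x,z',np.round([q[0],q[1]],4),'bgr',b.astype(int))
E
python3 n.py w10
```

```text
t 16.75 pos [ 0.5346 -0.2415  0.1746] rot [-1.569 -0.019 -0.018] F [ 0.3  1.2 -0.5] w 0.652 q [-0.47  0.14  1.89  0.01  1.09 -0.48]
psi 0.0 turn [-0.002  0.001  0.024]
stopper_0 0.9 [408. 146.] [ 0.6068 -0.19  ] shift x,z [0.0723 0.0514] bgr [196 168 224]
stopper_0 0.84 [157. 246.] [ 0.4098 -0.2674] shift x,z [-0.1247 -0.026 ] bgr [77 90 98]
stopper_0 0.82 [185. 135.] [ 0.4405 -0.1812] shift x,z [-0.0941  0.0603] bgr [  0 220 221]
stopper_0 0.78 [206. 339.] [ 0.4414 -0.3542] shift x,z [-0.0931 -0.1127] bgr [27 24 24]
stopper_0 0.62 [302. 218.] [ 0.526  -0.2451] shift x,z [-0.0086 -0.0037] bgr [116 133 144]
lock_tip 0.74 [300. 220.] [ 0.5284 -0.2075] shift x,z [-0.0061  0.034 ] bgr [115 133 143]
```

View pics/w10.png

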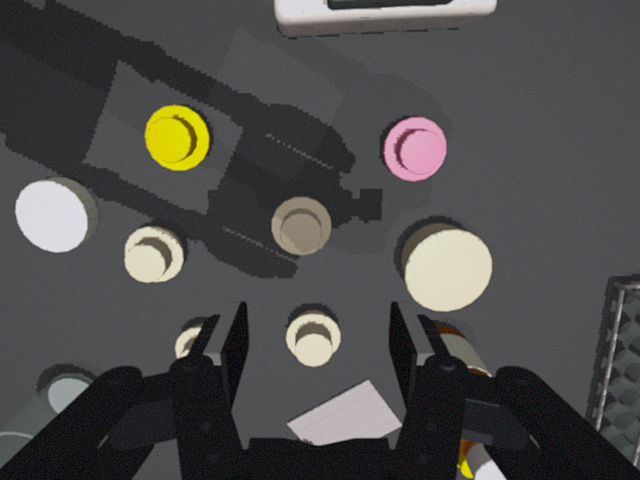

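Call:
jog_arm(
  increments=[
    [-0.009,0.03,-0.004,0,0,0.024,0.65],
    [0,0.04,0,0,0,0,0.65],
    [0,0.035,0,0,0,0,0.65],
    [0,0,0,0,0,0,0.65],
  ],
)

```text
time: 17.4
tool_pos: [0.5271, -0.2382, 0.0679]
tcp_rot: [-1.569, -0.008, 0.008]
wrist_force: [-0.5, -0.3, 0.0]
width: 0.651
```

```bash
python3 n.py w11
```

```text
t 17.4 pos [ 0.5271 -0.2382  0.0679] rot [-1.569 -0.008  0.008] F [-0.5 -0.3  0. ] w 0.651 q [-0.47  0.26  1.97  0.    0.92 -0.48]
psi 0.01 turn [-0.002  0.01   0.   ]
stopper_0 0.96 [478. 174.] [ 0.6067 -0.1893] shift x,z [0.0796 0.0489] bgr [ 69  54 103]
stopper_0 0.89 [114. 315.] [ 0.4126 -0.2704] shift x,z [-0.1145 -0.0322] bgr [100 116 126]
stopper_0 0.78 [141. 155.] [ 0.4398 -0.1817] shift x,z [-0.0873  0.0565] bgr [  0  91 111]
stopper_0 0.77 [324. 418.] [ 0.5324 -0.3406] shift x,z [ 0.0053 -0.1024] bgr [195 218 226]
stopper_0 0.61 [183. 431.] [ 0.4431 -0.3532] shift x,z [-0.084 -0.115] bgr [23 20 21]
stopper_0 0.59 [312. 278.] [ 0.5243 -0.2461] shift x,z [-0.0028 -0.0079] bgr [ 81  95 103]
```

Call:
jog_arm(
  increments=[
    [-0.002,0.012,-0.009,0,0,0,0.65],
    [0,0.012,0,0,0,0,0.65],
    [0,0.01,0,0,0,0,0.65],
    [0,0,0,0,0,0,0.3],
    [0,0,0,0,0,0,0.15],
    [0,0,0,0,0,0,0.15],
    [0,0,0,0,0,0,0.15],
    [0,0,0,0,0,0,0.15],
  ],
  force=50,
)

```text
time: 18.55
tool_pos: [0.5325, -0.2521, 0.0411]
tcp_rot: [-1.577, -0.02, -0.005]
wrist_force: [-0.2, 0.2, -0.9]
width: 0.322
```

```bash
python3 n.py w12
```

```text
t 18.55 pos [ 0.5325 -0.2521  0.0411] rot [-1.577 -0.02  -0.005] F [-0.2  0.2 -0.9] w 0.322 q [-0.49  0.3   1.97  0.    0.85 -0.5 ]
psi 0.01 turn [0.006 0.01  0.016]
stopper_0 0.87 [318. 277.] [ 0.5335 -0.2481] shift x,z [0.0011 0.004 ] bgr [ 87 101 110]
stopper_0 0.73 [492. 151.] [ 0.6069 -0.1897] shift x,z [0.0744 0.0623] bgr [64 50 96]
stopper_0 0.65 [318. 432.] [ 0.5346 -0.3407] shift x,z [ 0.0022 -0.0887] bgr [190 212 220]
stopper_0 0.65 [ 93. 132.] [ 0.439  -0.1829] shift x,z [-0.0935  0.0691] bgr [ 0 78 96]
stopper_0 0.58 [ 66. 315.] [ 0.4106 -0.2695] shift x,z [-0.1219 -0.0175] bgr [ 92 108 117]
stopper_0 0.52 [152. 448.] [ 0.4421 -0.3529] shift x,z [-0.0904 -0.1008] bgr [24 21 21]
```

View pics/w12.png

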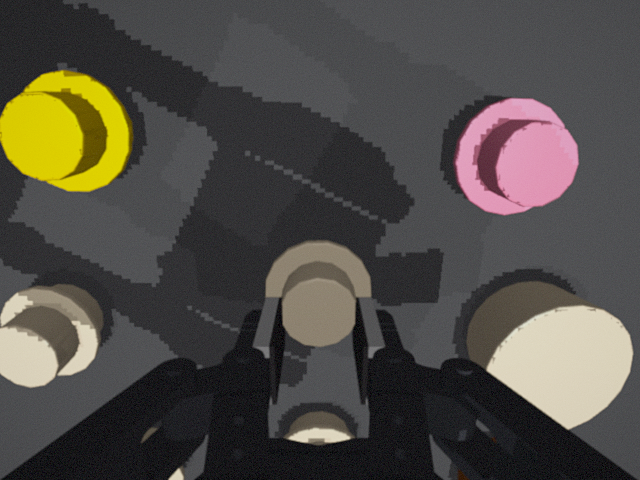

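Call:
jog_arm(
  increments=[
    [0,-0.02,0,0,0,0,0.15],
    [0,-0.05,0,0,0,0,0.15],
    [0,-0.055,0,0,0,0,0.15],
    [0,-0.055,0,0.006,0,0.016,0.15],
    [0,-0.05,0,0,0,0,0.15],
    [0.013,0,0.055,0,0,0,0.15],
    [0.013,0,0.055,0,0,0,0.15],
    [0.013,0,0.055,0,0,0,0.15],
    [0.013,0,0.055,0,0,0,0.15],
  ],
)

```text
time: 19.82
tool_pos: [0.5818, -0.0293, 0.2937]
tcp_rot: [-1.576, -0.012, -0.011]
wrist_force: [0.5, 0.8, -0.6]
width: 0.314
```

Call:
jog_arm(
  increments=[
    [0.013,0,0.055,0,0,0,0.15],
    [0.013,0,0.055,0,0,0,0.15],
    [0.013,0,0.055,0,0,0,0.15],
    [0.01,0,0.05,0,0,0,0.15],
    [0,0,0,0,0,0,0.15],
  ],
)

```text
time: 20.45
tool_pos: [0.6314, 0.1971, 0.3031]
tcp_rot: [-1.573, -0.024, -0.016]
wrist_force: [-0.1, -0.1, -0.3]
width: 0.319
```

```bash
cat > o.py <<'E'
# held stopper vs rims in wrist view; usage o.py pic foot_z
from h import *
from c import psi
import sys
s=st(); p=read_camera('wrist'); cv2.imwrite(f'pics/{sys.argv[1]}.png',p['img'])
M=R.from_rotvec(s['tcp_rot']); want=R.from_matrix(np.array([[1,0,0],[0,0,1],[0,-1,0.]]))
print('psi',round(psi(s),3),'turn',np.round((M.inv()*want).as_rotvec(),3))
for d in spotter.spot_point(p,'rim_0'): print('rim',round(d['p'],2),np.round(d['location']),np.round(at_z(p,d['location'],.17)-s['tool_pos'],4),np.round(at_z(p,d['location'],.17),4))
fz=s['tool_pos'][2]-float(sys.argv[2])
for d in spotter.spot_point(p,'stopper_0'):
    q=at_z(p,d['location'],fz); print('stopper',round(d['p'],2),np.round(d['location']),np.round(q-s['tool_pos'],4))
E
python3 o.py w13 .041
```

```text
t 20.45 pos [0.6314 0.1971 0.3031] rot [-1.573 -0.024 -0.016] F [-0.1 -0.1 -0.3] w 0.319 q [ 0.27  0.2   1.58 -0.01  1.34  0.27]
psi 0.005 turn [0.003 0.005 0.025]
rim 0.86 [335. 440.] [ 0.0193 -0.1882 -0.1331] [0.6507 0.0089 0.17  ]
rim 0.69 [ 95. 250.] [-0.1523 -0.0158 -0.1331] [0.4791 0.1813 0.17  ]
rim 0.61 [328. 231.] [ 0.0102 -0.0022 -0.1331] [0.6416 0.1949 0.17  ]
stopper 0.64 [318. 276.] [ 0.0015  0.0047 -0.041 ]
stopper 0.59 [177. 451.] [-0.0764 -0.1012 -0.041 ]
```

Call:
jog_arm(
  increments=[
    [0.008,0.02,-0.008,0.003,0,0.025,0.15],
    [0,0.03,0,0,0,0,0.15],
    [0,0.03,0,0,0,0,0.15],
    [0,0,0,0,0,0,0.15],
  ],
)

```text
time: 21.1
tool_pos: [0.6407, 0.176, 0.2184]
tcp_rot: [-1.574, 0.009, -0.002]
wrist_force: [-1.1, -0.2, -1.0]
width: 0.32
```

```bash
python3 o.py w14 .041
```

```text
t 21.1 pos [0.6407 0.176  0.2184] rot [-1.574  0.009 -0.002] F [-1.1 -0.2 -1. ] w 0.32 q [ 0.23  0.26  1.65 -0.    1.23  0.24]
psi -0.007 turn [ 0.003 -0.007 -0.005]
rim 0.91 [320. 247.] [ 0.0012  0.0162 -0.0484] [0.6419 0.1922 0.17  ]
stopper 0.89 [316. 276.] [-0.0005  0.0043 -0.041 ]
```

View pics/w14.png

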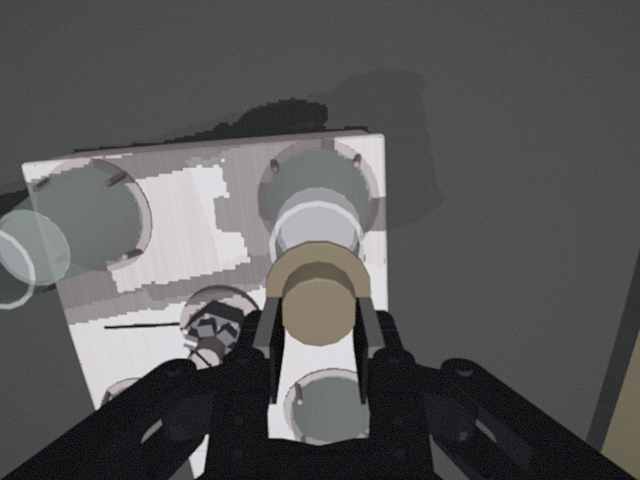

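Call:
jog_arm(
  increments=[
    [0,0,0.0115,0.003,-0.007,-0.005,0.15],
    [0,0,0,0,0,0,0.15],
  ],
)

```text
time: 21.5
tool_pos: [0.6453, 0.19, 0.2272]
tcp_rot: [-1.567, -0.012, -0.011]
wrist_force: [-0.3, 0.1, -0.7]
width: 0.319
```

```bash
python3 o.py w15 .041
```

```text
t 21.5 pos [0.6453 0.19   0.2272] rot [-1.567 -0.012 -0.011] F [-0.3  0.1 -0.7] w 0.319 q [0.25 0.26 1.64 0.   1.22 0.25]
psi 0.001 turn [-0.004  0.001  0.015]
rim 0.65 [215. 373.] [-0.0557 -0.0605 -0.0572] [0.5896 0.1295 0.17  ]
stopper 0.91 [317. 274.] [ 0.0005  0.0058 -0.041 ]
```

Call:
jog_arm(
  increments=[
    [-0.004,0.006,-0.0035,0,0,0.015,0.15],
    [0,0,0,0,0,0,0.15],
  ],
)

```text
time: 21.9
tool_pos: [0.6406, 0.1857, 0.2203]
tcp_rot: [-1.568, 0.001, 0.003]
wrist_force: [0.5, 0.8, -0.9]
width: 0.319
```

```bash
python3 o.py w15 .041
```

```text
t 21.9 pos [0.6406 0.1857 0.2203] rot [-1.568e+00  1.000e-03  3.000e-03] F [ 0.5  0.8 -0.9] w 0.319 q [0.24 0.27 1.65 0.   1.23 0.24]
psi 0.001 turn [-0.003  0.001 -0.002]
stopper 0.62 [315. 273.] [-0.0009  0.0064 -0.041 ]
```

Call:
jog_arm(
  increments=[
    [0.0005,0.009,0.0005,0,0,0,0.15],
    [0,0.008,0.0005,0,0,0,0.15],
    [0,0.006,0,0,0,0,0.15],
    [0,0,0,0,0,0,0.15],
  ],
)

```text
time: 22.55
tool_pos: [0.642, 0.1874, 0.1971]
tcp_rot: [-1.567, -0.001, 0.001]
wrist_force: [-1.0, -0.4, 4.4]
width: 0.321
```

```bash
python3 o.py w16 .041
```

```text
t 22.55 pos [0.642  0.1874 0.1971] rot [-1.567e+00 -1.000e-03  1.000e-03] F [-1.  -0.4  4.4] w 0.321 q [0.24 0.28 1.67 0.   1.19 0.24]
psi 0.001 turn [-0.004  0.001  0.   ]
stopper 0.71 [319. 276.] [ 0.0008  0.0047 -0.041 ]
```

Call:
jog_arm(
  increments=[
    [0,0.003,0,0,0,0,0.15],
    [0,0,0,0,0,0,0.65],
    [0,0,0,0,0,0,0.65],
    [0,0,0,0,0,0,0.65],
    [0,-0.03,0,0,0,0,0.65],
    [0,-0.04,0,0,0,0,0.65],
    [-0.026,0,-0.05,0,0,0,0.65],
    [-0.026,0,-0.05,0,0,0,0.65],
    [-0.026,0,-0.05,0,0,0,0.65],
    [-0.026,0,-0.05,0,0,0,0.65],
  ],
)

```text
time: 23.95
tool_pos: [0.5374, -0.0153, 0.2649]
tcp_rot: [-1.568, -0.006, 0.006]
wrist_force: [0.4, -0.4, 0.1]
width: 0.65
```

Call:
jog_arm(
  increments=[
    [-0.026,0,-0.05,0,0,0,0.65],
    [-0.026,0,-0.05,0,0,0,0.65],
    [-0.026,0,-0.05,0,0,0,0.65],
    [-0.026,0.03,-0.05,0,0,0,0.65],
    [-0.023,0.04,-0.04,0,0,0,0.65],
    [0,0.04,0,0,0,0,0.65],
    [0,0,0,0,0,0,0.65],
  ],
)

```text
time: 24.82
tool_pos: [0.4074, -0.2652, 0.1538]
tcp_rot: [-1.572, -0.005, -0.002]
wrist_force: [-1.0, -0.2, -0.9]
width: 0.651
```

```bash
python3 n.py w17
```

```text
t 24.82 pos [ 0.4074 -0.2652  0.1538] rot [-1.572 -0.005 -0.002] F [-1.  -0.2 -0.9] w 0.651 q [-0.63 -0.02  2.1   0.    1.06 -0.63]
psi 0.002 turn [0.001 0.002 0.004]
stopper_0 0.92 [475. 310.] [ 0.5348 -0.3403] shift x,z [ 0.1274 -0.0751] bgr [137 157 166]
stopper_0 0.9 [361. 325.] [ 0.4432 -0.3531] shift x,z [ 0.0358 -0.0878] bgr [ 93 108 117]
stopper_0 0.84 [599. 117.] [ 0.6062 -0.1894] shift x,z [0.1988 0.0758] bgr [131 107 174]
stopper_0 0.72 [365. 101.] [ 0.4399 -0.1821] shift x,z [0.0325 0.0831] bgr [ 11 231 231]
stopper_0 0.65 [324. 221.] [ 0.4124 -0.2665] shift x,z [ 0.005  -0.0013] bgr [122 140 151]
stopper_0 0.57 [608. 430.] [ 0.6833 -0.4708] shift x,z [ 0.2759 -0.2056] bgr [  1 101 118]
```

Call:
jog_arm(
  increments=[
    [0.004,0.03,-0.003,0,0,0,0.65],
    [0,0.03,0,0,0,0,0.65],
    [0,0.025,0,0,0,0,0.65],
    [0,0,0,0,0,0,0.65],
  ],
)

```text
time: 25.48
tool_pos: [0.4266, -0.2734, 0.0829]
tcp_rot: [-1.589, -0.031, -0.014]
wrist_force: [0.4, -0.1, 0.8]
width: 0.648
```

```bash
python3 n.py w18
```

```text
t 25.48 pos [ 0.4266 -0.2734  0.0829] rot [-1.589 -0.031 -0.014] F [ 0.4 -0.1  0.8] w 0.648 q [-0.62  0.09  2.13  0.    0.88 -0.63]
psi 0.011 turn [0.019 0.011 0.029]
stopper_0 0.87 [482. 348.] [ 0.5344 -0.3395] shift x,z [ 0.1079 -0.0662] bgr [189 212 219]
stopper_0 0.85 [336. 368.] [ 0.4414 -0.353 ] shift x,z [ 0.0149 -0.0796] bgr [136 156 165]
stopper_0 0.64 [342.  80.] [ 0.4401 -0.1829] shift x,z [0.0135 0.0905] bgr [ 13 219 219]
stopper_0 0.64 [626. 377.] [ 0.6427 -0.3668] shift x,z [ 0.2161 -0.0934] bgr [78 86 90]
stopper_0 0.57 [286. 244.] [ 0.4112 -0.2691] shift x,z [-0.0154  0.0043] bgr [115 132 143]
lock_tip 0.69 [151. 195.] [ 0.3961 -0.2077] shift x,z [-0.0305  0.0657] bgr [224 219 220]
```

Call:
jog_arm(
  increments=[
    [-0.015,0.0,0.0045,0.019,0.011,0.029,0.65],
    [0,0.012,0,0,0,0,0.65],
    [0,0.01,0,0,0,0,0.65],
    [0,0,0,0,0,0,0.65],
  ],
)

```text
time: 26.12
tool_pos: [0.4135, -0.2713, 0.064]
tcp_rot: [-1.575, -0.003, -0.006]
wrist_force: [-1.0, 0.6, -0.7]
width: 0.652
```

```bash
python3 m.py .4115 -.268 .038 0
```

```text
t 26.12 pos [ 0.4135 -0.2713  0.064 ] rot [-1.575 -0.003 -0.006] F [-1.   0.6 -0.7] w 0.652 q [-0.63  0.11  2.15 -0.    0.87 -0.63]
psi -0.002 turn [ 0.004 -0.002  0.005] shift now-frame [-0.0022  0.026   0.0034] after turn [-0.002   0.026   0.0033]
```

Call:
jog_arm(
  increments=[
    [-0.003,0.01,0.0035,0,0,0.005,0.65],
    [-0.001,0.01,0,0,0,0,0.65],
    [0,0.009,0,0,0,0,0.65],
    [0,0,0,0,0,0,0.65],
  ],
)

```text
time: 26.62
tool_pos: [0.4087, -0.2672, 0.032]
tcp_rot: [-1.574, 0.003, -0.0]
wrist_force: [-0.7, -0.9, 0.7]
width: 0.647
```

```bash
python3 m.py .4115 -.268 .038 0
```

```text
t 26.62 pos [ 0.4087 -0.2672  0.032 ] rot [-1.574  0.003 -0.   ] F [-0.7 -0.9  0.7] w 0.647 q [-0.63  0.15  2.18 -0.    0.81 -0.62]
psi -0.002 turn [ 0.003 -0.002 -0.001] shift now-frame [ 0.0028 -0.006  -0.0008] after turn [ 0.0028 -0.006  -0.0008]
```

Call:
jog_arm(
  increments=[
    [0.002,-0.005,0,0,0,0,0.65],
    [0,0,0,0,0,0,0.3],
    [0,0,0,0,0,0,0.15],
    [0,0,0,0,0,0,0.15],
    [0,0,0,0,0,0,0.15],
    [0,0,0,0,0,0,0.15],
  ],
)

```text
time: 27.38
tool_pos: [0.4117, -0.2678, 0.0384]
tcp_rot: [-1.575, 0.001, -0.002]
wrist_force: [-0.5, 0.1, -0.0]
width: 0.321
```

```bash
python3 n.py w19
```

```text
t 27.38 pos [ 0.4117 -0.2678  0.0384] rot [-1.575e+00  1.000e-03 -2.000e-03] F [-0.5  0.1 -0. ] w 0.321 q [-0.63  0.15  2.17 -0.    0.82 -0.62]
psi -0.002 turn [ 0.004 -0.002  0.   ]
stopper_0 0.97 [545. 410.] [ 0.5334 -0.3413] shift x,z [ 0.1217 -0.0734] bgr [ 90 105 111]
stopper_0 0.94 [315. 288.] [ 0.4109 -0.268 ] shift x,z [-0.0008 -0.0002] bgr [76 89 97]
stopper_0 0.93 [388.  89.] [ 0.44   -0.1819] shift x,z [0.0283 0.0859] bgr [  0 219 219]
stopper_0 0.73 [374. 431.] [ 0.4417 -0.3529] shift x,z [ 0.0301 -0.0851] bgr [26 25 25]
```

Call:
jog_arm(
  increments=[
    [0,-0.03,0,0,0,0,0.15],
    [0,-0.05,0,0,0,0,0.15],
    [0,-0.05,0,0,0,0,0.15],
    [0,-0.05,0,0,0,0,0.15],
    [0,-0.03,0.02,0,0,0,0.15],
    [0.009,0,0.055,0,0,0,0.15],
    [0.009,0,0.055,0,0,0,0.15],
    [0.009,0,0.055,0,0,0,0.15],
    [0.009,0,0.055,0,0,0,0.15],
  ],
)

```text
time: 28.65
tool_pos: [0.4492, -0.0238, 0.2551]
tcp_rot: [-1.574, 0.006, -0.011]
wrist_force: [1.2, -0.9, -1.6]
width: 0.324
```

Call:
jog_arm(
  increments=[
    [0.009,0,0.055,0,0,0,0.15],
    [0.009,0,0.055,0,0,0,0.15],
    [0.009,0,0.055,0,0,0,0.15],
    [0.006,0.02,0.035,0,0,0,0.15],
    [0,0,0,0,0,0,0.15],
  ],
)

```text
time: 29.28
tool_pos: [0.4843, 0.1862, 0.2343]
tcp_rot: [-1.574, -0.0, -0.009]
wrist_force: [-0.6, -0.8, -1.6]
width: 0.32
```

```bash
python3 o.py w20 .0384; python3 m.py .478 .181 .225 0|tail -1
```

```text
t 29.27 pos [0.4843 0.1862 0.2343] rot [-1.574 -0.    -0.009] F [-0.6 -0.8 -1.6] w 0.32 q [ 0.32 -0.03  1.95 -0.    1.22  0.33]
psi -0.005 turn [ 0.003 -0.005  0.006]
stopper 0.91 [595. 244.] [ 0.1277  0.0204 -0.0384]
stopper 0.6 [319. 293.] [ 0.0012 -0.0031 -0.0384]
psi -0.009 turn [ 0.003 -0.009  0.01 ] shift now-frame [-0.0077  0.0116 -0.0029] after turn [-0.0076  0.0117 -0.0029]
```

Call:
jog_arm(
  increments=[
    [-0.0065,0.005,-0.004,0,0,0.006,0.15],
    [0,0.004,0,0,0,0,0.15],
    [0,0,0,0,0,0,0.15],
  ],
)

```text
time: 29.8
tool_pos: [0.4791, 0.1768, 0.2283]
tcp_rot: [-1.573, 0.006, -0.014]
wrist_force: [-0.7, 0.1, -0.1]
width: 0.319
```

```bash
python3 o.py w21 .0384; python3 m.py .478 .1825 .2 0|tail -1
```

```text
t 29.8 pos [0.4791 0.1768 0.2283] rot [-1.573  0.006 -0.014] F [-0.7  0.1 -0.1] w 0.319 q [ 0.31 -0.04  1.97 -0.    1.21  0.32]
psi -0.013 turn [ 0.002 -0.013  0.005]
rim 0.68 [313. 262.] [-0.0017  0.0046 -0.0583] [0.4774 0.1814 0.17  ]
stopper 0.97 [614. 228.] [ 0.1353  0.027  -0.0384]
stopper 0.78 [316. 290.] [-0.0005 -0.0014 -0.0384]
psi -0.012 turn [ 0.002 -0.012  0.006] shift now-frame [-0.0016  0.0287  0.0052] after turn [-0.0014  0.0287  0.0051]
```

View pics/w21.png

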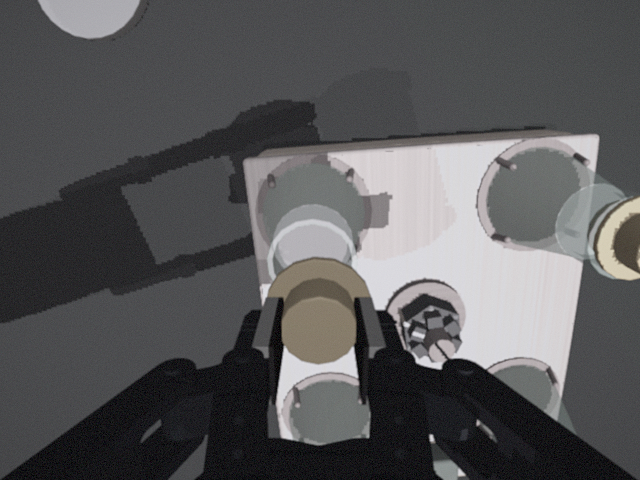

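Call:
jog_arm(
  increments=[
    [-0.0012,0.003,0.006,0,-0.012,0.005,0.15],
    [0,0,0,0,0,0,0.15],
  ],
)

```text
time: 30.2
tool_pos: [0.4785, 0.1839, 0.2257]
tcp_rot: [-1.573, -0.001, -0.0]
wrist_force: [-0.2, 0.5, -1.1]
width: 0.325
```

```bash
python3 m.py .4777 .1823 .1944 0|tail -1
```

```text
psi 0.0 turn [0.002 0.    0.001] shift now-frame [-0.0008  0.0313 -0.0015] after turn [-0.0008  0.0313 -0.0016]
```

Call:
jog_arm(
  increments=[
    [-0.001,0.008,-0.0015,0,0,0,0.15],
    [0,0.008,0,0,0,0,0.15],
    [0,0,0,0,0,0,0.15],
  ],
)

```text
time: 30.58
tool_pos: [0.4771, 0.1824, 0.2081]
tcp_rot: [-1.573, -0.001, 0.001]
wrist_force: [-0.2, 0.7, -1.0]
width: 0.319
```

```bash
python3 m.py .4777 .1823 .1944 0
```

```text
t 30.57 pos [0.4771 0.1824 0.2081] rot [-1.573e+00 -1.000e-03  1.000e-03] F [-0.2  0.7 -1. ] w 0.319 q [ 0.32 -0.02  1.99 -0.    1.17  0.32]
psi 0.001 turn [ 0.002  0.001 -0.   ] shift now-frame [ 0.0006  0.0137 -0.0001] after turn [ 0.0006  0.0137 -0.0001]
```

Call:
jog_arm(
  increments=[
    [0.0005,0.007,0,0,0,0,0.15],
    [0,0.007,0,0,0,0,0.15],
    [0,0.002,0,0,0,0,0.15],
    [0,0.002,0,0,0,0,0.15],
  ],
)

```text
time: 31.08
tool_pos: [0.4781, 0.1825, 0.194]
tcp_rot: [-1.573, -0.001, 0.0]
wrist_force: [-6.0, -2.0, 12.6]
width: 0.322
```

```bash
python3 m.py .4777 .1823 .1944 0
```

```text
t 31.07 pos [0.4781 0.1825 0.194 ] rot [-1.573e+00 -1.000e-03  0.000e+00] F [-6.  -2.  12.6] w 0.322 q [ 0.32 -0.01  2.01 -0.    1.14  0.32]
psi 0.001 turn [0.002 0.001 0.001] shift now-frame [-0.0004 -0.0004 -0.0002] after turn [-0.0004 -0.0004 -0.0002]
```

Call:
jog_arm(
  increments=[
    [0,0,0,0,0,0,0.65],
    [0,0,0,0,0,0,0.65],
    [0,0,0,0,0,0,0.65],
    [0,-0.03,0,0,0,0,0.65],
    [0,-0.03,0,0,0,0,0.65],
    [-0.004,0,-0.054,0,0,0,0.65],
    [-0.004,0,-0.054,0,0,0,0.65],
    [-0.004,0,-0.054,0,0,0,0.65],
    [-0.004,0,-0.054,0,0,0,0.65],
    [-0.004,0,-0.054,0,0,0,0.65],
  ],
)

```text
time: 32.33
tool_pos: [0.4592, -0.0913, 0.2544]
tcp_rot: [-1.573, -0.009, 0.007]
wrist_force: [1.2, -0.2, 0.2]
width: 0.652
```

Call:
jog_arm(
  increments=[
    [-0.004,0,-0.054,0,0,0,0.65],
    [-0.004,0,-0.054,0,0,0,0.65],
    [-0.004,0,-0.054,0,0,0,0.65],
    [-0.004,0.03,-0.054,0,0,0,0.65],
    [0,0.04,-0.045,0,0,0,0.65],
    [0,0.03,0,0,0,0,0.65],
    [0,0,0,0,0,0,0.65],
  ],
)

```text
time: 33.2
tool_pos: [0.4443, -0.3657, 0.1524]
tcp_rot: [-1.575, -0.007, -0.002]
wrist_force: [-0.6, 0.4, 0.6]
width: 0.652
```

```bash
python3 n.py w22
```

```text
t 33.2 pos [ 0.4443 -0.3657  0.1524] rot [-1.575 -0.007 -0.002] F [-0.6  0.4  0.6] w 0.652 q [-0.73  0.15  1.92  0.    1.07 -0.74]
psi 0.003 turn [0.004 0.003 0.005]
stopper_0 0.83 [440. 189.] [ 0.5331 -0.3427] shift x,z [0.0888 0.023 ] bgr [124 141 151]
stopper_0 0.7 [596. 341.] [ 0.6817 -0.4718] shift x,z [ 0.2374 -0.1061] bgr [  0 220 225]
stopper_0 0.68 [314. 202.] [ 0.4422 -0.353 ] shift x,z [-0.0021  0.0128] bgr [139 158 169]
stopper_0 0.55 [152.  30.] [ 0.3375 -0.2384] shift x,z [-0.1068  0.1273] bgr [243 241 242]
stopper_0 0.32 [580. 222.] [ 0.6426 -0.3672] shift x,z [ 0.1984 -0.0015] bgr [107 115 116]
```

Call:
jog_arm(
  increments=[
    [-0.002,0.015,0.012,0,0,0.005,0.65],
    [0,0.02,0,0,0,0,0.65],
    [0,0.02,0,0,0,0,0.65],
    [0,0.015,0,0,0,0,0.65],
    [0,0,0,0,0,0,0.65],
  ],
)

```text
time: 33.98
tool_pos: [0.4492, -0.3523, 0.0896]
tcp_rot: [-1.586, -0.018, -0.003]
wrist_force: [-1.2, -0.4, 0.2]
width: 0.649
```

```bash
python3 m.py .442 -.353 .037 0
```

```text
t 33.98 pos [ 0.4492 -0.3523  0.0896] rot [-1.586 -0.018 -0.003] F [-1.2 -0.4  0.2] w 0.649 q [-0.71  0.2   1.99 -0.    0.93 -0.71]
psi 0.01 turn [0.016 0.01  0.014] shift now-frame [-0.0079  0.0525  0.0002] after turn [-0.0072  0.0526 -0.0007]
```

Call:
jog_arm(
  increments=[
    [-0.0075,0.01,0,0.016,0.01,0.014,0.65],
    [0,0.013,0,0,0,0,0.65],
    [0,0.01,0,0,0,0,0.65],
    [0,0,0,0,0,0,0.65],
  ],
)

```text
time: 34.48
tool_pos: [0.4422, -0.3531, 0.0558]
tcp_rot: [-1.571, 0.0, -0.001]
wrist_force: [-0.2, -0.4, 0.9]
width: 0.65
```

```bash
python3 n.py w23;python3 m.py .442 -.353 .037 0
```

```text
t 34.48 pos [ 0.4422 -0.3531  0.0558] rot [-1.571e+00  0.000e+00 -1.000e-03] F [-0.2 -0.4  0.9] w 0.65 q [-0.72  0.25  2.    0.    0.89 -0.72]
psi -0.001 turn [ 0.    -0.001  0.001]
stopper_0 0.82 [316. 273.] [ 0.4419 -0.3535] shift x,z [-0.0003 -0.0004] bgr [119 137 147]
stopper_0 0.67 [502. 253.] [ 0.5346 -0.3429] shift x,z [0.0924 0.0102] bgr [103 119 128]
t 34.62 pos [ 0.4431 -0.3538  0.0572] rot [-1.573e+00 -1.000e-03 -2.000e-03] F [ 0.6 -0.3 -0.3] w 0.652 q [-0.72  0.25  2.    0.    0.89 -0.72]
psi -0.001 turn [ 0.002 -0.001  0.002] shift now-frame [-0.0011  0.0202  0.0008] after turn [-0.0011  0.0202  0.0008]
```

Call:
jog_arm(
  increments=[
    [-0.001,0.009,0.0005,0,0,0,0.65],
    [0,0.008,0,0,0,0,0.65],
    [0,0,0,0,0,0,0.65],
    [0,0,0,0,0,0,0.3],
    [0,0,0,0,0,0,0.15],
    [0,0,0,0,0,0,0.15],
    [0,0,0,0,0,0,0.15],
    [0,0,0,0,0,0,0.15],
  ],
)

```text
time: 35.62
tool_pos: [0.4428, -0.3538, 0.0401]
tcp_rot: [-1.574, -0.003, -0.004]
wrist_force: [-0.2, 0.1, -0.7]
width: 0.321
```

```bash
python3 n.py w24
```

```text
t 35.62 pos [ 0.4428 -0.3538  0.0401] rot [-1.574 -0.003 -0.004] F [-0.2  0.1 -0.7] w 0.321 q [-0.72  0.27  2.01  0.    0.85 -0.72]
psi -0.001 turn [ 0.003 -0.001  0.004]
stopper_0 0.83 [515. 262.] [ 0.5343 -0.3425] shift x,z [0.0915 0.0113] bgr [108 124 134]
stopper_0 0.81 [316. 288.] [ 0.4425 -0.3547] shift x,z [-0.0003 -0.0009] bgr [118 135 145]
```

Call:
jog_arm(
  increments=[
    [0,-0.03,0,0,0,0,0.15],
    [0,-0.05,0,0,0,0,0.15],
    [0,-0.05,0,0,0,0,0.15],
    [0,-0.05,0,0,0,0,0.15],
    [0,-0.03,0.02,0,0,0,0.15],
    [0.007,0,0.055,0,0,0,0.15],
    [0.007,0,0.055,0,0,0,0.15],
    [0.007,0,0.055,0,0,0,0.15],
    [0.007,0,0.055,0,0,0,0.15],
    [0.007,0,0.055,0,0,0,0.15],
  ],
)

```text
time: 37.02
tool_pos: [0.4785, -0.0536, 0.2574]
tcp_rot: [-1.574, 0.001, -0.014]
wrist_force: [0.5, -0.3, -1.1]
width: 0.323
```

Call:
jog_arm(
  increments=[
    [0.007,0.01,0.045,0,0,0,0.15],
    [0,0.01,0,0,0,0,0.15],
    [0,0,0,0,0,0,0.15],
  ],
)

```text
time: 37.4
tool_pos: [0.4858, -0.0039, 0.237]
tcp_rot: [-1.574, -0.005, -0.009]
wrist_force: [0.1, 0.1, -1.1]
width: 0.319
```

```bash
python3 o.py w25 .0401; python3 m.py .488 -.0025 .225 0|tail -1
```

```text
t 37.4 pos [ 0.4858 -0.0039  0.237 ] rot [-1.574 -0.005 -0.009] F [ 0.1  0.1 -1.1] w 0.319 q [-0.06 -0.1   2.01 -0.    1.22 -0.05]
psi -0.003 turn [ 0.003 -0.003  0.009]
rim 0.81 [625. 239.] [ 0.167   0.0131 -0.067 ] [0.6528 0.0092 0.17  ]
stopper 0.57 [319. 284.] [ 0.0012  0.001  -0.0401]
stopper 0.54 [427. 363.] [ 0.0558 -0.0434 -0.0401]
psi -0.005 turn [ 0.003 -0.005  0.012] shift now-frame [0.0011 0.0133 0.0024] after turn [0.0013 0.0133 0.0024]
```

Call:
jog_arm(
  increments=[
    [0.0015,0.01,0.002,0.003,0,0.009,0.15],
    [0,0.009,0,0,0,0,0.15],
    [0,0,0,0,0,0,0.15],
  ],
)

```text
time: 37.92
tool_pos: [0.4888, -0.0052, 0.2184]
tcp_rot: [-1.571, 0.005, -0.009]
wrist_force: [-0.2, -0.1, -1.1]
width: 0.318
```

```bash
python3 o.py w26 .0401; python3 m.py .488 -.0025 .1961 0|tail -1
```

```text
t 37.92 pos [ 0.4888 -0.0052  0.2184] rot [-1.571  0.005 -0.009] F [-0.2 -0.1 -1.1] w 0.318 q [-0.06 -0.08  2.02  0.    1.19 -0.05]
psi -0.009 turn [-0.    -0.009  0.003]
stopper 0.73 [317. 289.] [-0.0001 -0.0013 -0.0401]
stopper 0.69 [274. 370.] [-0.0219 -0.0461 -0.0401]
psi -0.009 turn [ 0.    -0.009  0.005] shift now-frame [-0.0016  0.0235  0.0024] after turn [-0.0015  0.0236  0.0024]
```

Call:
jog_arm(
  increments=[
    [-0.0008,0.004,0.0032,0,-0.009,0.003,0.15],
    [0,0.003,0,0,0,0,0.15],
    [0,0,0,0,0,0,0.15],
  ],
)

```text
time: 38.45
tool_pos: [0.489, -0.0013, 0.2127]
tcp_rot: [-1.571, -0.003, -0.001]
wrist_force: [-0.0, 0.7, -1.2]
width: 0.319
```

```bash
python3 m.py .4885 -.002 .1961 0
```

```text
t 38.45 pos [ 0.489  -0.0013  0.2127] rot [-1.571e+00 -3.000e-03 -1.000e-03] F [-0.   0.7 -1.2] w 0.319 q [-0.05 -0.07  2.03  0.    1.18 -0.05]
psi 0.001 turn [-0.     0.001  0.003] shift now-frame [-0.0005  0.0166 -0.0007] after turn [-0.0005  0.0166 -0.0007]
```

Call:
jog_arm(
  increments=[
    [-0.0005,0.006,-0.0007,0,0,0,0.15],
    [0,0.006,0,0,0,0,0.15],
    [0,0.004,0,0,0,0,0.15],
    [0,0.002,0,0,0,0,0.15],
  ],
)

```text
time: 38.95
tool_pos: [0.4888, -0.002, 0.1957]
tcp_rot: [-1.571, -0.003, -0.001]
wrist_force: [-8.2, 0.7, 20.1]
width: 0.322
```

```bash
python3 m.py .4885 -.002 .1961 0
```

```text
t 38.95 pos [ 0.4888 -0.002   0.1957] rot [-1.571e+00 -3.000e-03 -1.000e-03] F [-8.2  0.7 20.1] w 0.322 q [-0.06 -0.06  2.05  0.    1.14 -0.06]
psi 0.001 turn [-0.     0.001  0.003] shift now-frame [-0.0002 -0.0004 -0.    ] after turn [-0.0003 -0.0004 -0.    ]
```

Call:
jog_arm(
  increments=[
    [0,0,0,0,0,0,0.65],
    [0,0,0,0,0,0,0.65],
    [0,0,0,0,0,0,0.65],
    [0,-0.03,0,0,0,0,0.65],
    [0,-0.03,0,0,0,0,0.65],
    [0.007,0,-0.054,0,0,0,0.65],
    [0.007,0,-0.054,0,0,0,0.65],
    [0.007,0,-0.054,0,0,0,0.65],
    [0.007,0,-0.054,0,0,0,0.65],
    [0.007,0.02,-0.054,0,0,0,0.65],
  ],
)

```text
time: 40.2
tool_pos: [0.5276, -0.2763, 0.2385]
tcp_rot: [-1.572, -0.014, 0.001]
wrist_force: [0.6, -0.4, -0.2]
width: 0.647
```

Call:
jog_arm(
  increments=[
    [0.007,0.03,-0.045,0,0,0,0.65],
    [0,0.03,0,0,0,0,0.65],
    [0,0.02,0,0,0,0,0.65],
    [0,0,0,0,0,0,0.65],
  ],
)

```text
time: 40.7
tool_pos: [0.5344, -0.3279, 0.1527]
tcp_rot: [-1.571, -0.007, -0.002]
wrist_force: [-0.0, -0.3, -0.4]
width: 0.651
```

```bash
python3 n.py w27
```

```text
t 40.7 pos [ 0.5344 -0.3279  0.1527] rot [-1.571 -0.007 -0.002] F [-0.  -0.3 -0.4] w 0.651 q [-0.59  0.24  1.81  0.    1.09 -0.6 ]
psi 0.003 turn [0.    0.003 0.005]
stopper_0 0.93 [429.  14.] [ 0.606  -0.1905] shift x,z [0.0716 0.1374] bgr [211 184 230]
stopper_0 0.83 [314. 239.] [ 0.5324 -0.342 ] shift x,z [-0.002  -0.0141] bgr [134 153 164]
stopper_0 0.42 [488. 381.] [ 0.6819 -0.471 ] shift x,z [ 0.1475 -0.1431] bgr [31 27 27]
```

Target B at (.533, -.342).

Call:
jog_arm(
  increments=[
    [-0.002,0.02,-0.014,0,0,0.005,0.65],
    [0,0.02,0,0,0,0,0.65],
    [0,0.02,0,0,0,0,0.65],
    [0,0.018,0,0,0,0,0.65],
    [0,0,0,0,0,0,0.65],
  ],
)

```text
time: 41.48
tool_pos: [0.5356, -0.3438, 0.0743]
tcp_rot: [-1.576, -0.009, -0.002]
wrist_force: [0.2, -0.6, -0.7]
width: 0.651
```

```bash
python3 n.py w28;python3 m.py .533 -.342 .038 0 | tail -1
```

```text
t 41.48 pos [ 0.5356 -0.3438  0.0743] rot [-1.576 -0.009 -0.002] F [ 0.2 -0.6 -0.7] w 0.651 q [-0.61  0.34  1.84 -0.    0.95 -0.61]
psi 0.005 turn [0.005 0.005 0.007]
stopper_0 0.63 [312. 256.] [ 0.5332 -0.3425] shift x,z [-0.0024  0.0013] bgr [115 132 142]
psi 0.005 turn [0.008 0.005 0.011] shift now-frame [-0.005   0.0394  0.0035] after turn [-0.0046  0.0395  0.0032]
```

Call:
jog_arm(
  increments=[
    [-0.0035,0.012,0.002,0.005,0.005,0.007,0.65],
    [0,0.012,0,0,0,0,0.65],
    [0,0.01,0,0,0,0,0.65],
    [0,0,0,0,0,0,0.65],
  ],
)

```text
time: 42.12
tool_pos: [0.5352, -0.3439, 0.0429]
tcp_rot: [-1.575, -0.005, -0.005]
wrist_force: [-0.3, -0.6, 0.3]
width: 0.649
```

```bash
python3 m.py .533 -.342 .038 0
```

```text
t 42.12 pos [ 0.5352 -0.3439  0.0429] rot [-1.575 -0.005 -0.005] F [-0.3 -0.6  0.3] w 0.649 q [-0.61  0.38  1.86 -0.    0.9  -0.61]
psi -0.0 turn [ 0.005 -0.     0.006] shift now-frame [-0.0022  0.0049  0.0019] after turn [-0.0022  0.0049  0.0019]
```

Call:
jog_arm(
  increments=[
    [-0.002,0.004,0.0019,0.005,0,0.005,0.65],
    [0,0,0,0,0,0,0.3],
    [0,0,0,0,0,0,0.15],
    [0,0,0,0,0,0,0.15],
    [0,0,0,0,0,0,0.15],
    [0,0,0,0,0,0,0.15],
  ],
)

```text
time: 42.88
tool_pos: [0.5338, -0.3424, 0.0397]
tcp_rot: [-1.571, -0.002, -0.002]
wrist_force: [-0.1, -0.5, -0.9]
width: 0.321
```

```bash
python3 n.py w29
```

```text
t 42.88 pos [ 0.5338 -0.3424  0.0397] rot [-1.571 -0.002 -0.002] F [-0.1 -0.5 -0.9] w 0.321 q [-0.61  0.38  1.86  0.    0.9  -0.61]
psi -0.0 turn [ 0.    -0.     0.003]
stopper_0 0.83 [319. 284.] [ 0.535  -0.3413] shift x,z [0.0012 0.0011] bgr [ 82  96 104]
```

Call:
jog_arm(
  increments=[
    [0,-0.03,0,0,0,0,0.15],
    [0,-0.05,0,0,0,0,0.15],
    [0,-0.05,0,0,0,0,0.15],
    [0,-0.05,0,0,0,0,0.15],
    [0,-0.03,0,0,0,0,0.15],
    [0.017,0,0.051,0,0,0,0.15],
    [0.017,0,0.051,0,0,0,0.15],
    [0.017,0,0.051,0,0,0,0.15],
    [0.017,0,0.051,0,0,0,0.15],
    [0.017,0,0.051,0,0,0,0.15],
  ],
)

```text
time: 44.28
tool_pos: [0.62, -0.0848, 0.257]
tcp_rot: [-1.571, 0.004, -0.01]
wrist_force: [0.4, -0.3, -1.7]
width: 0.328
```

Call:
jog_arm(
  increments=[
    [0.017,0.01,0.051,0,0,0,0.15],
    [0.015,0.01,0.045,0,0,0,0.15],
    [0,0.008,0,0,0,0,0.15],
    [0,0,0,0,0,0,0.15],
  ],
)

```text
time: 44.78
tool_pos: [0.6541, 0.0181, 0.2282]
tcp_rot: [-1.571, -0.001, -0.006]
wrist_force: [0.3, -0.6, -0.3]
width: 0.323
```

```bash
python3 o.py w30 .0397; python3 m.py .6525 .0087 .225 0|tail -1
```

```text
t 44.77 pos [0.6541 0.0181 0.2282] rot [-1.571e+00 -1.000e-03 -6.000e-03] F [ 0.3 -0.6 -0.3] w 0.323 q [-0.01  0.23  1.67 -0.    1.23 -0.01]
psi -0.003 turn [ 0.    -0.003  0.004]
rim 0.73 [194. 111.] [-0.0548  0.078  -0.0582] [0.5993 0.0962 0.17  ]
rim 0.72 [151.  93.] [-0.0736  0.0861 -0.0582] [0.5805 0.1042 0.17  ]
rim 0.5 [186. 134.] [-0.0593  0.068  -0.0582] [0.5948 0.0861 0.17  ]
stopper 0.82 [270. 389.] [-0.0239 -0.0579 -0.0397]
stopper 0.8 [319. 288.] [ 0.001  -0.0009 -0.0397]
stopper 0.63 [122. 382.] [-0.1006 -0.0543 -0.0397]
stopper 0.56 [ 29. 295.] [-0.1389 -0.0047 -0.0397]
stopper 0.41 [186. 136.] [-0.0537  0.0683 -0.0397]
psi -0.005 turn [ 0.    -0.005  0.007] shift now-frame [-0.0024  0.0048 -0.0084] after turn [-0.0024  0.0048 -0.0084]
```

Call:
jog_arm(
  increments=[
    [-0.002,0.003,-0.009,0,0,0.004,0.15],
    [0,0.003,0,0,0,0,0.15],
    [0,0,0,0,0,0,0.15],
  ],
)

```text
time: 45.3
tool_pos: [0.6527, 0.0044, 0.2247]
tcp_rot: [-1.571, 0.004, -0.011]
wrist_force: [0.2, -0.1, -0.3]
width: 0.323
```

```bash
python3 o.py w31 .0397; python3 m.py .6525 .0087 .1957 0|tail -1
```

```text
t 45.3 pos [0.6527 0.0044 0.2247] rot [-1.571  0.004 -0.011] F [ 0.2 -0.1 -0.3] w 0.323 q [-0.03  0.23  1.68 -0.    1.22 -0.02]
psi -0.009 turn [ 0.001 -0.009  0.005]
rim 0.35 [192.  86.] [-0.0531  0.0888 -0.0547] [0.5996 0.0932 0.17  ]
stopper 0.77 [275. 380.] [-0.0214 -0.0518 -0.0397]
stopper 0.65 [319. 286.] [ 0.0009  0.     -0.0397]
stopper 0.61 [119. 375.] [-0.1017 -0.0494 -0.0397]
stopper 0.57 [ 24. 276.] [-0.1391  0.0057 -0.0397]
psi -0.008 turn [ 0.001 -0.008  0.005] shift now-frame [-0.0007  0.0293  0.0037] after turn [-0.0005  0.0293  0.0037]
```

View pics/w31.png

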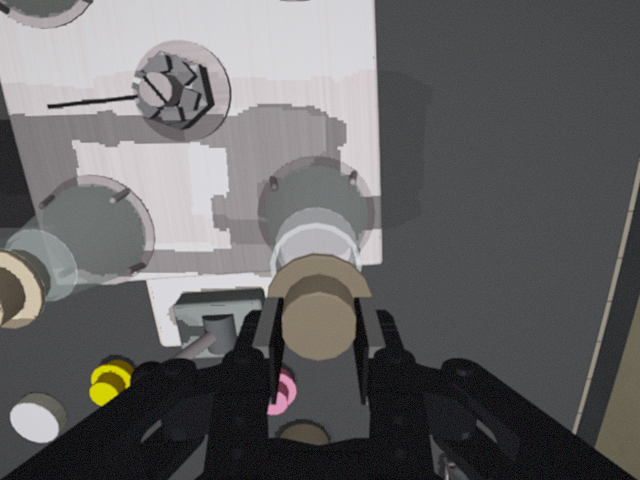

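Call:
jog_arm(
  increments=[
    [-0.0007,0.004,0.0045,0,-0.009,0.005,0.15],
    [0,0.004,0,0,0,0,0.15],
    [0,0,0,0,0,0,0.15],
  ],
)

```text
time: 45.82
tool_pos: [0.6523, 0.0104, 0.2163]
tcp_rot: [-1.571, -0.001, 0.002]
wrist_force: [-0.2, 0.0, -0.0]
width: 0.322
```

```bash
python3 m.py .6522 .0088 .1957 0
```

```text
t 45.83 pos [0.6523 0.0104 0.2163] rot [-1.571e+00 -1.000e-03  2.000e-03] F [-0.2  0.  -0. ] w 0.322 q [-0.02  0.24  1.69 -0.    1.21 -0.02]
psi 0.002 turn [ 0.     0.002 -0.   ] shift now-frame [-0.0001  0.0206 -0.0016] after turn [-0.0001  0.0206 -0.0016]
```

Call:
jog_arm(
  increments=[
    [0,0.008,-0.0014,0,0,0,0.15],
    [0,0.007,0,0,0,0,0.15],
    [0,0.005,0,0,0,0,0.15],
    [0,0.002,0,0,0,0,0.15],
    [0,0.001,0,0,0,0,0.15],
  ],
)

```text
time: 46.45
tool_pos: [0.6526, 0.009, 0.1952]
tcp_rot: [-1.571, -0.002, 0.001]
wrist_force: [-2.1, 0.3, 2.0]
width: 0.317
```

```bash
python3 m.py .6522 .0088 .1957 0
```

```text
t 46.45 pos [0.6526 0.009  0.1952] rot [-1.571e+00 -2.000e-03  1.000e-03] F [-2.1  0.3  2. ] w 0.317 q [-0.02  0.26  1.71 -0.    1.18 -0.03]
psi 0.002 turn [0.    0.002 0.001] shift now-frame [-0.0004 -0.0005 -0.0002] after turn [-0.0004 -0.0005 -0.0002]
```

Call:
jog_arm(
  increments=[
    [0,0.002,0,0,0,0,0.15],
    [0,0.002,0,0,0,0,0.15],
    [0,0,0,0,0,0,0.65],
    [0,0,0,0,0,0,0.65],
    [0,0,0,0,0,0,0.65],
    [0,-0.03,0,0,0,0,0.65],
    [0,-0.03,0,0,0,0,0.65],
    [-0.044,0,0.043,0,0,0,0.65],
    [-0.044,0,0.043,0,0,0,0.65],
    [0,0,0,0,0,0,0.65],
  ],
)

```text
time: 47.7
tool_pos: [0.5625, 0.0963, 0.2535]
tcp_rot: [-1.57, 0.001, 0.0]
wrist_force: [1.0, -0.4, -0.2]
width: 0.651
```

```bash
cat > q.py <<'E'
from h import *
s=st(); p=read_camera('wrist'); u=proj(p,[[.565,.0945,.11]])[0]; x,y=int(u[0])-64,int(u[1])-55; print('crop',x,y)
a=cv2.resize(p['img'][y:y+110,x:x+128],None,fx=6,fy=5.45,interpolation=cv2.INTER_CUBIC) if 0 else cv2.resize(p['img'][y:y+110,x:x+128],None,fx=5,fy=5,interpolation=cv2.INTER_CUBIC)
cv2.imwrite('pics/fin_nut.png',a)
p=read_camera('scene'); cv2.imwrite('pics/fin_scene.png',cv2.resize(p['img'][130:430,150:500],None,fx=2,fy=2))
for c in [(.641,.192),(.4777,.181),(.4885,-.0025),(.6525,.009)]:
    u=proj(p,[[*c,.192]])[0]; P=[by_depth(p,(u[0]+dx,u[1]+dy))[2] for dx in(-2,0,2) for dy in (-2,0,2)]; print(c,'knob top z',np.round(np.median(P),4))
p=read_camera('top')
for c in [(.641,.192),(.4777,.181),(.4885,-.0025),(.6525,.009)]:
    u=proj(p,[[*c,.192]])[0]; P=[by_depth(p,(u[0]+dx,u[1]+dy))[2] for dx in(-2,0,2) for dy in (-2,0,2)]; print(c,'top cam knob z',np.round(np.median(P),4))
E
python3 q.py
```

```text
t 47.7 pos [0.5625 0.0963 0.2535] rot [-1.57e+00  1.00e-03  0.00e+00] F [ 1.  -0.4 -0.2] w 0.651 q [0.13 0.06 1.82 0.   1.26 0.13]
crop 257 171
(0.641, 0.192) knob top z 0.1916
(0.4777, 0.181) knob top z 0.1938
(0.4885, -0.0025) knob top z 0.1923
(0.6525, 0.009) knob top z 0.1919
(0.641, 0.192) top cam knob z 0.6045
(0.4777, 0.181) top cam knob z 0.1918
(0.4885, -0.0025) top cam knob z 0.1925
(0.6525, 0.009) top cam knob z 0.192
```

View pics/fin_nut.png

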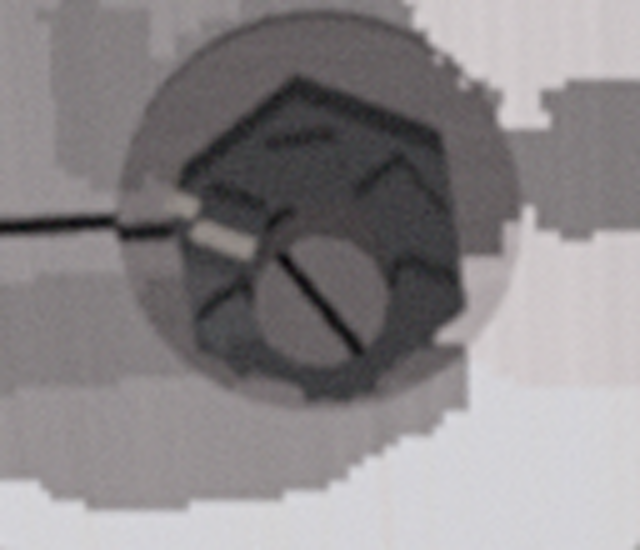

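View pics/fin_scene.png

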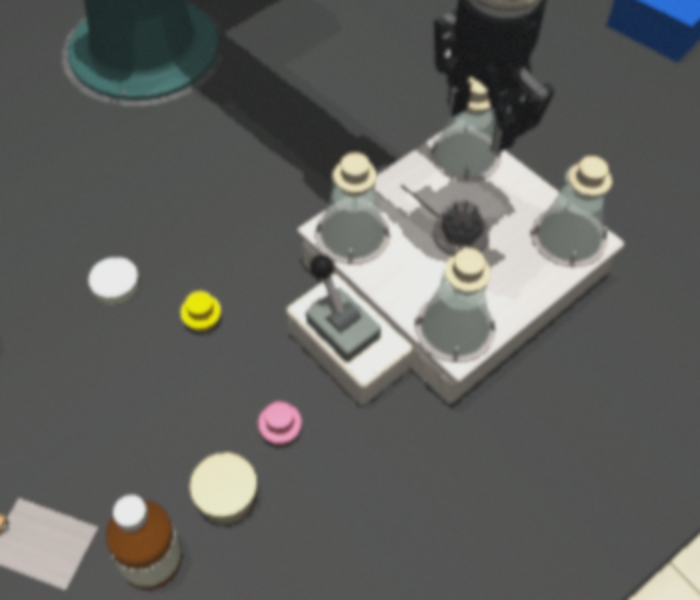

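```bash
cat > r.py <<'E'
from h import *
p=read_camera('wrist'); f=lambda q,z: at_z(p,(257+q[0]/5,171+q[1]/5),z)[:2]
an=lambda d: np.arctan2(d[1],d[0])
A,B=f((281,254),.122),f((361,353),.122); print('stud',an(B-A),(A+B)/2,np.linalg.norm(B-A))
C=[(296,84),(440,137),(463,303),(195,345),(184,173)]; W=np.array([f(q,.098) for q in C]); 
from scipy.optimize import least_squares
k=np.array([0,1,2,4,5])
g=lambda v:(W-np.array([v[0]+.0237*np.cos(v[2]-k*np.pi/3),v[1]+.0237*np.sin(v[2]-k*np.pi/3)]).T).ravel()
r=least_squares(g,[.565,.0945,1.6]); print(r.x,np.round(g(r.x)*1e3,1)); t=r.x[2]+np.pi/6
print('slot dirs',[round(t-j*np.pi/3,3) for j in range(4)],'misalign',(t-an(B-A)+np.pi/6)%(np.pi/3)-np.pi/6)
L=f((0,227),.07)-f((115,222),.07); print('line dir',an(-L))
E
python3 r.py
```

```text
stud -0.915449876994818 [0.56812133 0.0914835 ] 0.017888164841237644
[0.56808867 0.09374479 1.70780818] [-0.2 -0.1 -1.3  1.  -0.6 -0.7 -0.  -1.6  2.1  1.4]
slot dirs [np.float64(2.231), np.float64(1.184), np.float64(0.137), np.float64(-0.91)] misalign 0.005264175326342824
line dir 0.040701034733194245
```

```bash
python3 -c "
from h import *
bot.finish_job(); st()"
```

```text
the job is handed in; nothing more can be done
the job is handed in; nothing more can be done
```

The job is handed in at about 48 s of robot time. The lock lever, the castle nut and all four beige stoppers are done.

- **Lock lever:** I threw it over to the +x stop, a tip travel of 67 mm ending at about 17 N. After the nut I pulled it back to the −x stop. The tip read 0.541 m there, against 0.543 m at the start.
- **Castle nut:** I turned it clockwise about 1.75 rad in a single grip, from about 0.25 to about 2.0, then let go. The white mark is past the black line and the slot lies along the scored line on the stud. The first check after release gave about 0.02 rad of misalignment and the last one 0.005 rad. I took that spread as picture-reading error and did not grip the nut again.
- **Stoppers:** Four were present, and each sits in a flask of its own. The scene camera put the knob tops at 0.192 to 0.194 m (0.192 m expected when home). The top camera agreed for three. Its reading for the fourth, at (0.641, 0.192), was 0.60 m, most likely because the arm was in the way, so only the scene camera confirms that one.
- **Other bench things:** I did not touch the pink or yellow look-alikes, the bung, the bottle or the rest. Those in the last scene picture looked in place; it was cropped, so the beaker, the petri dish and the second yellow look-alike were not in it.

The gripper was clear of everything at hand-in. I noticed no stopper knocked aside and no slackening of the grip.

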